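# Tip the short tea carton out of the packed rack and stand it in the serving stand

### The arm

A 6-joint arm with a two-finger parallel gripper is mounted at the origin on the work surface. World frame = base frame: x ahead of the robot, y to its left, z up, the work surface at z = 0. Lengths are in m, angles in rad, forces in N, time in s.
With the tool pointing down it reaches from about 0.35 to 0.775 m from the base axis. Payload 7.3 kg.
Tool frame: the origin (TCP) lies at the very end of the fingers, on their centre line; the grasp point (between the pads) lies 19 mm behind it (robot.pinch_z is the distance from the TCP to the grasp point, in m); z points along the fingers, y is the line along which they close (so a half turn about z gives the same grasp; the last joint's range is limited). The gripper opens to 92 mm and grips with 3 to 60 N. Pads are 19 mm wide; open, the fingers measure 130 mm over their backs; the gripper's body (75 mm by 190 mm) begins 47 mm behind the grasp point.
Start: joints at [1.082, 0.342, 1.524, -0, 1.275, -0.146], TCP at [0.176, 0.494, 0.188] pointing down, gripper open.
Joint ranges: [-2.53, 2.53], [-0.77, 2.02], [0.04, 2.7], [-1, 4.14], [0.28, 2.66], [-3.11, 3.11]. Speed limits (rad/s): [2.57, 2.57, 3.14, 3.14, 3.14, 3.14].

### API

Orientations are given as [roll, pitch, yaw] about the fixed x, y, z axes, in that order (R = Rz(yaw) Ry(pitch) Rx(roll)).
In Python, from cell import robot gives the robot as it stands.
- The arm moves only by the tool move_arm, never from a script. Its argument "motion" is a list of rows, each a list of 6 numbers: the shift along the tool's x, y, z in units of 0.1 m (1.0 is 0.1 m), then the turn, a rotation vector about the tool's x, y, z in units of pi rad (1.0 is pi rad). In form: [[dx, dy, dz, rx, ry, rz], ...]. A call has 1 to 12 rows; each row is the pose to reach, as a shift and turn from the pose commanded when the call began, along the tool's axes at that moment, turning the shorter way round; what a row does not reach only later rows make up. A row lasts 1/8 s, in which the tool goes at most 62.5 mm and 10.7 degrees, less where a joint would pass 70% of its speed; a pose out of reach is approached as far as the arm can. A call with a number of a shift or a turn outside -1 to 1 is refused whole. A call with a gripper value outside its range is refused whole. "fingers" is the opening, from -1 (shut) to 1 (fully open), set as the call begins (left out, the last holds). The fingers move at their own pace and stop on an object; "newtons" is the grip in N (left out, the last holds). Time passes only in rows, so rows that repeat a pose let the fingers close. It gives the time, the measured TCP pose, the force, the opening and the grip force at its end, in the units of the state.
- robot.observe(): the state, without advancing time (a new reading comes with each control period).
- robot.read_camera(name): name is "side" or "top"; returns a dict with "image" (400x640x3 uint8, red, green, blue), "range_z" (400x640 float32, m along the optical axis (not along the pixel's ray), 0 where there is no reading), "vfov" (degrees; the focal length in pixels is half the picture's height over the tangent of half this angle, whatever the lens; pixels are square), "cx", "cy" (the principal point, pixels), "k1" (the pictures are not rectified: a ray, as slopes to the right and down, at radius r is drawn at 1 + k1 r^2 times it, then the intrinsics apply), "extrinsics" (4x4, takes a point from camera to world coordinates). Camera axes: x right, y up, looking along -z (the intrinsics and any distortion apply to the point x, -y, -z); pixel columns grow to the right and rows downward; lengths in m; the calibration is good to about 2 mm. A picture is of the moment at which its call begins.
- robot.hand_in(): hands the job in; it is judged then, once.
The state is a dict: "time": time; "qpos": joint angles; "qvel": joint speeds; "joint_efforts": joint torques, N m; "tool_pos": TCP position; "tool_rot": TCP orientation; "contact_force": force on the tool from outside, world axes, zero at the start; "torque": the same for the moment, N m; "opening": finger opening in m; "grip_force": force on a finger pad.
Only numpy, scipy, OpenCV 4.12 (cv2) and the standard library are available. Lean on these libraries where they do the work, as an engineer would, in place of code of your own. Each camera call takes 0.05 s, during which the arm holds its last target. There are 200 camera calls.

### The job

Five tea cartons stand packed in the wooden rack; take out the short one. Tip it forward by its top back edge until it leans by itself on the rack's front rail, let go, then grip it by its two side faces, lift it out and stand it upright in the dark wooden serving stand, right down on the stand's floor, setting it down rather than dropping it. Leave the tall cartons standing in the rack and the teacup, saucer, sugar tin and spoon where they are.

Things in the scene. Friction and masses are not known exactly. Their poses are not given: they have to be found in the camera images.
- tea_box: the short tea carton to move: 100 mm deep (x) x 45 wide (y) x 165 high (z), 150 to 310 g, rigid. Upright in one of the rack's places, its top 25 mm below those of the tall ones. Origin at the centre of its underside; at the start its axes are the rack's (-x is its front, towards the robot). It may end either way round.
- tea_box_top (a point): centre of the short carton's top face, 165 mm above its underside.
- rack: fixed wooden rack, open above and in front, five places side by side at y -93, -46.5, 0, 46.5, 93 mm; about 1.5 mm between cartons. Origin on the table under the middle of the carton bay; -x is the open front, z up. Floor 12 mm above the table; cartons occupy x -50 to +50 mm. Side walls 152 mm high beside the bay (y 116 to 128 mm either side), 90 mm high in front of it.
- rack_toe (a point): top of the toe strip (5 mm high, 6 mm thick, along the rack's y) just in front of the cartons' feet at rack x -55 mm; it stops the feet from sliding out, so that a carton tips about its front bottom edge (rack x -50, height 12 mm).
- rack_batten (a point): top middle of the batten behind the cartons, 62 mm above the table, rack x 51.5 to 59.5 mm. Above it the cartons' back faces are free: nothing stands behind them.
- rack_rail (a point): middle of the round steel leaning rail, 12 mm thick, along the rack's y at rack x -115 mm, 82 mm above the table. The short carton tipped forward passes its balance at about 0.54 rad and comes to rest on the rail at about 0.65 to 0.75 rad, staying by itself, its upper part clear in front of its neighbours.
- stand: fixed dark wooden serving stand, a shallow open frame 122 x 67 mm outside, 106 mm (x) x 51 mm (y) inside, floor 6 mm and rim 20 mm above the table. Origin under its centre on the table, z up. The carton stands in it with its 100 mm depth along the stand's x.
- tall_a: tall carton, 100 mm deep x 45 mm wide x 190 mm high, standing in the rack next to others; a neighbour that stays. Origin at the centre of its underside, z up its height, x and y as the rack's.
- tall_b: tall carton, 100 mm deep x 45 mm wide x 190 mm high, standing in the rack next to others; a neighbour that stays. Origin at the centre of its underside, z up its height, x and y as the rack's.
- tall_c: tall carton, 100 mm deep x 45 mm wide x 190 mm high, standing in the rack next to others; a neighbour that stays. Origin at the centre of its underside, z up its height, x and y as the rack's.
- tall_d: tall carton, 100 mm deep x 45 mm wide x 190 mm high, standing in the rack next to others; a neighbour that stays. Origin at the centre of its underside, z up its height, x and y as the rack's.
- teacup: ceramic teacup, 84 mm wide, 65 mm high, on the saucer; a bystander. Origin under its centre.
- saucer: ceramic saucer, 140 mm wide, 16 mm high, on the table; a bystander. Origin under its centre.
- sugar_tin: round steel sugar tin, 76 mm wide, 100 mm high; a bystander. Origin under its centre.
- spoon: bamboo spoon, 170 mm long, lying on the table; a bystander. Origin at its middle, on its underside.
Things that resemble listed ones, but are neither listed nor needed, are in the scene too. Leave any red look-alike of the tea_box alone.

How it is judged:
By the outcome, as a careful person would: the job done as asked, in the order asked, and still so for the second after the job is handed in, with the robot touching nothing.
It also fails if it takes over 72 s, if anything falls off the work surface, if the arm or the gripper's body presses on something with over 40 N, if the wrist force passes 120 N, or if a joint passes its speed limit or range.

## Working session

There is one attempt and no reset: what is moved stays moved. The work goes in short steps, Python scripts to look and compute and a tool call to move; the robot and the scene stay as the last step left them, time stands still between calls to the robot, and variables do not carry over. Pictures are saved under pics/ and viewed, at most 10 in all, crops included, and the job is handed in when it is done.

Besides the shell and the picture viewer there is one more tool, called as name(argument=value, ...), one argument or row to a line, values as JSON. move_arm: Moves the arm, as the interface text tells. Shifts and turns lie within -1 to 1; 1 stands for 0.1 m of shift or pi rad of turn. Its arguments: {"type":"object","properties":{"motion":{"type":"array"},"fingers":{"type":"number"},"newtons":{"type":"number"}},"required":["motion"]}

```bash
mkdir -p pics; cat > h.py <<'E'
import numpy as np, cv2
from scipy.spatial.transform import Rotation as R
from cell import robot
def cloud(c):
    f=200/np.tan(np.radians(c["vfov"])/2)
    K=np.array([[f,0,c["cx"]],[0,f,c["cy"]],[0,0,1.]])
    h,w=c["range_z"].shape
    uv=np.stack(np.meshgrid(np.arange(w),np.arange(h)),-1).reshape(-1,1,2).astype(float)
    n=cv2.undistortPoints(uv,K,np.array([c["k1"],0,0,0.])).reshape(h,w,2)
    z=c["range_z"]
    P=np.stack([n[...,0]*z,-n[...,1]*z,-z],-1)
    E=np.array(c["extrinsics"])
    W=P@E[:3,:3].T+E[:3,3]
    W[z<=0]=np.nan
    return W
def look(name,fn=None):
    c=robot.read_camera(name); W=cloud(c)
    if fn: cv2.imwrite("pics/"+fn,c["image"][...,::-1])
    return c,W
def st():
    s=robot.observe(); return s
E
python3 - <<'E'
from h import *
for n in("side","top"):
    c,W=look(n,n+"0.png"); np.savez(n+"0.npz",im=c["image"],W=W); print(n,np.round(c["extrinsics"],3).tolist(),c["vfov"],c["k1"],c["cx"],c["cy"])
s=st();print({k:np.round(v,3).tolist() for k,v in s.items()})
E
```

```text
side [[0.622, -0.55, 0.557, 1.345], [0.783, 0.449, -0.431, -0.543], [-0.013, 0.704, 0.71, 1.103], [0.0, 0.0, 0.0, 1.0]] 53.276677980444845 -0.08396949208158265 322.03860784509055 198.9147781214163
top [[0.003, 0.997, -0.082, 0.477], [-1.0, 0.0, -0.031, 0.056], [-0.031, 0.082, 0.996, 1.217], [0.0, 0.0, 0.0, 1.0]] 53.320841378809746 -0.09187826543485386 317.51813650205105 202.83299471384083
{'time': 0.1, 'qpos': [1.082, 0.343, 1.525, -0.0, 1.275, -0.146], 'qvel': [0.001, -0.003, -0.001, 0.001, 0.001, 0.0], 'joint_efforts': [0.002, -43.2, -24.47, 0.072, 0.053, -0.0], 'tool_pos': [0.176, 0.494, 0.187], 'tool_rot': [-3.14, -0.0, 2.799], 'contact_force': [0.06, 0.348, 0.584], 'torque': [0.034, 0.04, -0.056], 'grip_force': 0.0, 'opening': 0.092}
```

View pics/side0.png

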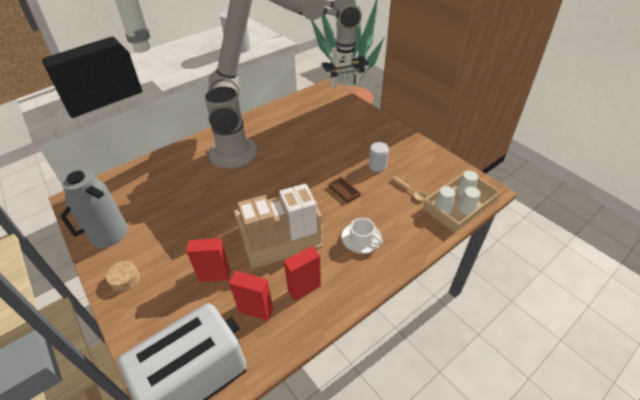

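View pics/top0.png

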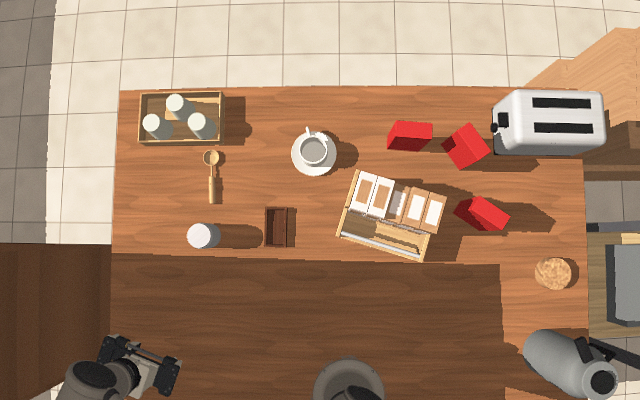

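The side view shows the robot, the rack at about (280,220) with a recessed middle carton at (275,208), and three red boxes behind it. In the top view the rack is at (395,215), the dark stand at (279,227), and the middle carton at (397,203) looks lower. Candidates for the short carton are that middle rack carton and the red boxes at (410,135), (466,146) and (482,213). The middle carton fits, since it stands in the rack with its top recessed and it isn't red. I'll measure it and confirm in a crop.

```bash
cat > m.py <<'E'
from h import *
T=np.load("top0.npz");S=np.load("side0.npz")
W=T["W"];im=T["im"]
def show(l,m):
    p=W[m]; print(l,len(p),np.round(np.nanmedian(p,0),4)) if len(p) else print(l,0)
    return p
box=np.zeros(W.shape[:2],bool);box[160:270,330:455]=1
z=W[...,2]
tall=box&(z>.192)&(z<.212); short=box&(z>.168)&(z<.186)
def rect(m,l):
    n,lab,stt,cen=cv2.connectedComponentsWithStats(m.astype(np.uint8))
    for i in range(1,n):
        if stt[i,4]>25:
            p=W[lab==i]; r=cv2.minAreaRect((p[:,:2]*1000).astype(np.float32)); print(l,stt[i].tolist(),"z",np.nanmedian(p[:,2]).round(4),"rect",np.round(r[0],1),np.round(r[1],1),round(r[2],1))
rect(tall,"tall");rect(short,"short")
# rows of z along pixel row for slots
for v in(192,200,208,214): print(v,[(u,round(float(z[v,u]),3)) for u in range(350,450,6)])
rect(box&(z>.07)&(z<.1),"rail/wall");
b2=np.zeros_like(box);b2[195:260,250:310]=1
hsv=cv2.cvtColor(im,cv2.COLOR_RGB2HSV)
dark=b2&(hsv[...,2]<110)
rect(b2&(z>.012)&(z<.03),"stand rim"); rect(b2&(z>.002)&(z<.012),"floor?")
t=np.zeros_like(box);t[180:255,180:240]=1;rect(t&(z>.09),"tin")
t[:]=0;t[120:185,280:350]=1;rect(t&(z>.008),"saucer")
t[:]=0;t[60:300,350:530]=1;rect(t&(hsv[...,0]<8)&(hsv[...,1]>200)&(z>.1),"red")
cv2.imwrite("pics/crop.png",np.hstack([cv2.resize(im[160:270,330:455],(400,352),interpolation=2),cv2.resize(S["im"][175:275,225:335],(387,352),interpolation=2)])[...,::-1])
E
python3 m.py
```

```text
tall [350, 171, 45, 47, 1388] z 0.2021 rect [585.1 -52.5] [ 92.  100.9] 72.8
tall [403, 186, 44, 48, 1405] z 0.2021 rect [ 543.2 -185.9] [ 91.7 100.6] 73.1
short [384, 182, 28, 43, 692] z 0.177 rect [ 563.3 -123.5] [ 52.4 100.6] 73.2
192 [(350, 0.153), (356, 0.199), (362, 0.202), (368, 0.204), (374, 0.203), (380, 0.204), (386, 0.203), (392, 0.176), (398, 0.177), (404, 0.173), (410, 0.181), (416, 0.203), (422, 0.202), (428, 0.199), (434, -0.005), (440, -0.0), (446, 0.001)]
200 [(350, 0.152), (356, 0.203), (362, 0.202), (368, 0.204), (374, 0.205), (380, 0.202), (386, 0.206), (392, 0.177), (398, 0.181), (404, 0.176), (410, 0.202), (416, 0.203), (422, 0.203), (428, 0.199), (434, 0.202), (440, 0.201), (446, -0.002)]
208 [(350, 0.172), (356, 0.199), (362, 0.202), (368, 0.192), (374, 0.201), (380, 0.203), (386, 0.2), (392, 0.181), (398, 0.174), (404, 0.175), (410, 0.201), (416, 0.202), (422, 0.2), (428, 0.197), (434, 0.202), (440, 0.203), (446, 0.001)]
214 [(350, 0.017), (356, 0.021), (362, 0.094), (368, 0.155), (374, 0.202), (380, 0.203), (386, 0.176), (392, 0.173), (398, 0.181), (404, 0.191), (410, 0.203), (416, 0.201), (422, 0.199), (428, 0.2), (434, 0.202), (440, 0.203), (446, 0.0)]
rail/wall [336, 206, 95, 57, 651] z 0.0881 rect [481.1 -93.2] [256.7  86.3] 72.7
stand rim [264, 206, 23, 41, 323] z 0.02 rect [506.  221.6] [121.   68.2] 0.2
floor? [286, 199, 9, 15, 31] z 0.003 rect [567.5 177.7] [39.8 25.3] 9.0
floor? [267, 209, 17, 36, 553] z 0.0062 rect [504.9 222.7] [ 50.  106.3] 89.3
tin [187, 223, 26, 26, 506] z 0.1001 rect [476.1 429.4] [71.7 71. ] 27.1
saucer [291, 127, 46, 48, 1476] z 0.0137 rect [730.  106.6] [136.7 135.2] 64.9
```

View pics/crop.png

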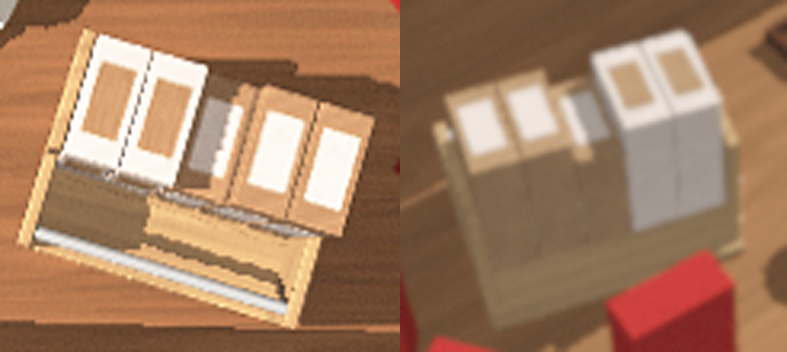

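The crop confirms it: the middle carton in place y=0 has its top at z 0.177, against 0.202 for its neighbours (exactly 25 mm lower), so it is the tea_box. The 139.8 mm between the pairs of tall cartons also matches the rack (139.5). That puts the rack origin at (0.564,-0.119) with yaw -0.304, and the stand at (0.505,0.222) with yaw 0.

```bash
cat >> h.py <<'E'
C0=np.array([.5642,-.1192,0]); YAW=-.3044
RR=R.from_euler("z",YAW)
def rk(x,y,z): return C0+RR.apply([x,y,z])
def Rt(yx,tilt=0):
    """tool R: vertical-down, tool y = rack x (yx=1) or rack y (yx=0); tilt about rack y (tool tip swings away from robot)"""
    M=np.array([[0,1,0],[1,0,0],[0,0,-1.]]) if yx else np.array([[-1,0,0],[0,1,0],[0,0,-1.]])
    return RR*R.from_euler("y",-tilt)*R.from_matrix(M)
def cur():
    s=st(); return np.array(s["tool_pos"]),R.from_euler("xyz",s["tool_rot"])
def plan(p,Ro,pt,Rf,n):
    """split into n calls; print end row for each"""
    d=(Ro.inv()*Rf).as_rotvec()
    for i in range(n):
        p1=p+(pt-p)/(n-i); R1=Ro*R.from_rotvec((Ro.inv()*Rf).as_rotvec()/(n-i))
        print(np.round(np.r_[Ro.inv().apply(p1-p)*10,(Ro.inv()*R1).as_rotvec()/np.pi],3).tolist())
        p,Ro=p1,R1
    return p,Ro
E
python3 - <<'E'
from h import *
p,Ro=cur()
p,Ro=plan(p,Ro,p+[0,0,.09],Ro,1)
t=rk(.083,0,.277);print(t)
p,Ro=plan(p,Ro,t,Rt(1),8)
E
```

```text
[0.0, -0.001, -0.9, 0.0, 0.0, 0.0]
[ 0.64338424 -0.14407683  0.277     ]
[-0.818, -0.555, 0.001, -0.0, 0.0, 0.061]
[-0.909, -0.389, 0.0, -0.0, 0.0, 0.061]
[-0.966, -0.209, 0.0, -0.0, 0.0, 0.061]
[-0.988, -0.021, 0.0, -0.0, 0.0, 0.061]
[-0.974, 0.167, 0.0, -0.0, 0.0, 0.061]
[-0.925, 0.35, 0.0, -0.0, 0.0, 0.061]
[-0.841, 0.519, -0.0, -0.0, 0.0, 0.061]
[-0.727, 0.67, -0.0, -0.0, 0.0, 0.061]
```

move_arm(
  motion=[
    [0,0,-0.45,0,0,0],
    [0,0,-0.9,0,0,0],
    [0,0,-0.9,0,0,0],
  ],
  fingers=-1,
)

```text
time: 0.48
tool_pos: [0.1772, 0.4959, 0.2809]
tool_rot: [3.135, 0.001, 2.799]
contact_force: [0.2, -0.2, -0.9]
opening: 0.0667
grip_force: 0.0
```

move_arm(
  motion=[
    [-0.4,-0.28,0,0,0,0.03],
    [-0.818,-0.555,0,0,0,0.061],
    [-0.818,-0.555,0,0,0,0.061],
  ],
)

```text
time: 0.85
tool_pos: [0.236, 0.4123, 0.2766]
tool_rot: [-3.139, 0.0, 2.603]
contact_force: [-0.5, 0.2, 0.1]
opening: 0.0364
grip_force: 0.0
```

move_arm(
  motion=[
    [-0.45,-0.2,0,0,0,0.03],
    [-0.909,-0.389,0,0,0,0.061],
    [-0.909,-0.389,0,0,0,0.061],
  ],
)

```text
time: 1.23
tool_pos: [0.2941, 0.3334, 0.2768]
tool_rot: [-3.14, -0.0, 2.412]
contact_force: [-0.5, 1.5, 0.3]
opening: 0.0061
grip_force: 0.0
```

move_arm(
  motion=[
    [-0.48,-0.1,0,0,0,0.03],
    [-0.966,-0.209,0,0,0,0.061],
    [-0.966,-0.209,0,0,0,0.061],
  ],
)

```text
time: 1.6
tool_pos: [0.3524, 0.2543, 0.2768]
tool_rot: [-3.14, -0.0, 2.221]
contact_force: [-0.0, -0.6, -0.5]
opening: 0.0007
grip_force: 0.0
```

move_arm(
  motion=[
    [-0.49,-0.01,0,0,0,0.03],
    [-0.988,-0.021,0,0,0,0.061],
    [-0.988,-0.021,0,0,0,0.061],
  ],
)

```text
time: 1.98
tool_pos: [0.4107, 0.1752, 0.2768]
tool_rot: [-3.141, -0.001, 2.031]
contact_force: [-0.3, 0.1, -0.4]
opening: 0.0003
grip_force: 0.0
```

move_arm(
  motion=[
    [-0.48,0.08,0,0,0,0.03],
    [-0.974,0.167,0,0,0,0.061],
    [-0.974,0.167,0,0,0,0.061],
  ],
)

```text
time: 2.35
tool_pos: [0.4689, 0.0959, 0.2768]
tool_rot: [-3.14, -0.001, 1.84]
contact_force: [0.3, 0.7, 0.0]
opening: 0.0003
grip_force: 0.0
```

move_arm(
  motion=[
    [-0.46,0.17,0,0,0,0.03],
    [-0.925,0.35,0,0,0,0.061],
    [-0.925,0.35,0,0,0,0.061],
  ],
)

```text
time: 2.72
tool_pos: [0.5273, 0.0165, 0.2766]
tool_rot: [-3.14, -0.001, 1.65]
contact_force: [-0.4, 1.1, 0.6]
opening: 0.0006
grip_force: 0.0
```

move_arm(
  motion=[
    [-0.42,0.26,0,0,0,0.03],
    [-0.841,0.519,0,0,0,0.061],
    [-0.841,0.519,0,0,0,0.061],
  ],
)

```text
time: 3.1
tool_pos: [0.5856, -0.0631, 0.2764]
tool_rot: [-3.14, -0.001, 1.459]
contact_force: [-0.2, -0.8, -0.1]
opening: 0.0004
grip_force: 0.0
```

move_arm(
  motion=[
    [-0.36,0.33,0,0,0,0.03],
    [-0.727,0.67,0,0,0,0.061],
    [-0.727,0.67,0,0,0,0.061],
  ],
)

```text
time: 3.48
tool_pos: [0.6439, -0.1428, 0.2758]
tool_rot: [-3.139, -0.001, 1.267]
contact_force: [-0.9, 0.5, -1.2]
opening: 0.0007
grip_force: 0.0
```

```bash
cat >> h.py <<'E'
def rp():
    s=st(); d=RR.inv().apply(np.array(s["tool_pos"])-C0)*1000
    print("t",s["time"],"rack mm",d.round(1),"rpy",np.round(s["tool_rot"],3),"F",np.round(s["contact_force"],1),"open",s["opening"])
E
python3 - <<'E'
from h import *
rp()
plan(*cur(),rk(.083,0,.277),Rt(1),1); print(st()["qpos"])
plan(rk(.083,0,.277),Rt(1),rk(.083,0,.166),Rt(1),2)
# path following back-face point 9 mm below top edge; finger front face at -19 from TCP (tool y = rack x)
f=lambda th: np.array([-.05+.1*np.cos(th)-.156*np.sin(th)+.019,0,.012+.156*np.cos(th)+.1*np.sin(th)])
for th in np.arange(0,.72,.04): print(th.round(2),((f(th)-[.083,0,.168])*10).round(3))
E
```

```text
t 3.475 rack mm [ 83.1   1.4 275.8] rpy [-3.139e+00 -1.000e-03  1.267e+00] F [-0.9  0.5 -1.2] open 0.0007347932856388432
[-0.014, -0.001, -0.012, -0.001, -0.0, 0.0]
[-3.34609832e-01  5.71878894e-01  9.17830169e-01  6.24036252e-04
  1.65460408e+00 -3.09164191e-02]
[0.0, 0.0, 0.555, 0.0, 0.0, 0.0]
[0.0, 0.0, 0.555, 0.0, 0.0, 0.0]
0.0 [-0.14  0.    0.  ]
0.04 [-0.203  0.     0.039]
0.08 [-0.268  0.     0.075]
0.12 [-0.334  0.     0.108]
0.16 [-0.401  0.     0.139]
0.2 [-0.47   0.     0.168]
0.24 [-0.539  0.     0.193]
0.28 [-0.61   0.     0.216]
0.32 [-0.681  0.     0.235]
0.36 [-0.754  0.     0.252]
0.4 [-0.826  0.     0.266]
0.44 [-0.9    0.     0.277]
0.48 [-0.973  0.     0.285]
0.52 [-1.047  0.     0.291]
0.56 [-1.121  0.     0.293]
0.6 [-1.196  0.     0.292]
0.64 [-1.27   0.     0.288]
0.68 [-1.343  0.     0.282]
```

move_arm(
  motion=[
    [0,0,0.2,0,0,0],
    [0,0,0.4,0,0,0],
    [0,0,0.6,0,0,0],
    [0,0,0.8,0,0,0],
    [0,0,0.8,0,0,0],
  ],
)

```text
time: 4.1
tool_pos: [0.6421, -0.1401, 0.1967]
tool_rot: [-3.138, -0.001, 1.27]
contact_force: [0.1, 0.3, 0.1]
opening: -0.0002
grip_force: 0.0
```

move_arm(
  motion=[
    [0,0,0.15,0,0,0],
    [0,0,0.29,0,0,0],
    [0,0,0.29,0,0,0],
    [0,0,0.29,0,0,0],
  ],
)

```text
time: 4.6
tool_pos: [0.6435, -0.1439, 0.1688]
tool_rot: [3.141, -0.0, 1.266]
contact_force: [0.6, 1.4, -0.8]
opening: 0.0009
grip_force: 0.0
```

move_arm(
  motion=[
    [0,-0.07,0,0,0,0],
    [0,-0.14,0,0,0,0],
    [0,-0.2,-0.04,0,0,0],
    [0,-0.27,-0.075,0,0,0],
    [0,-0.33,-0.11,0,0,0],
    [0,-0.4,-0.14,0,0,0],
    [0,-0.47,-0.17,0,0,0],
    [0,-0.47,-0.17,0,0,0],
  ],
)

```text
time: 5.6
tool_pos: [0.5983, -0.1295, 0.1861]
tool_rot: [3.141, -0.0, 1.266]
contact_force: [1.6, -0.3, 0.4]
opening: 0.0003
grip_force: 0.0
```

```bash
python3 - <<'E'
from h import *
rp()
c,W=look("top","top1.png")
im=c["image"][150:280,320:470];im2=look("side")[0]["image"][165:285,220:340]
cv2.imwrite("pics/c1.png",np.hstack([cv2.resize(im,(400,347)),cv2.resize(im2,(347,347))])[...,::-1])
E
```

```text
t 5.6 rack mm [ 35.6   0.4 186.1] rpy [ 3.141 -0.     1.266] F [ 1.6 -0.3  0.4] open 0.00029650631842999525
```

View pics/c1.png

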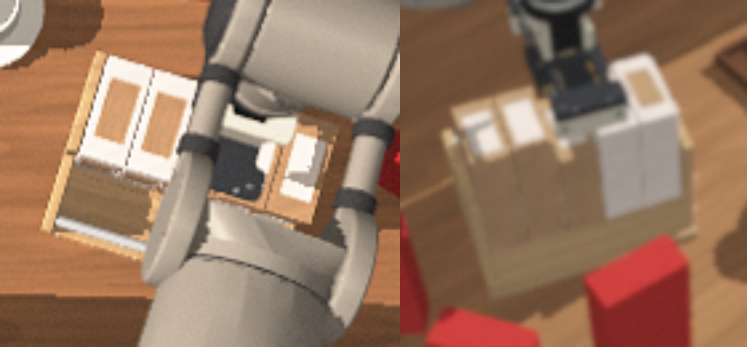

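The arm hides most of the carton in both crops. The tool is between the tall cartons, level with the back edge at about (255,170) in the left crop, and the light force of 1.6 N fits a carton that is tipping. I'll continue along the arc.

move_arm(
  motion=[
    [0,-0.07,-0.025,0,0,0],
    [0,-0.14,-0.045,0,0,0],
    [0,-0.21,-0.065,0,0,0],
    [0,-0.28,-0.08,0,0,0],
    [0,-0.36,-0.095,0,0,0],
    [0,-0.43,-0.105,0,0,0],
    [0,-0.5,-0.115,0,0,0],
    [0,-0.54,-0.12,0,0,0],
    [0,-0.58,-0.12,0,0,0],
  ],
)

```text
time: 6.82
tool_pos: [0.543, -0.1122, 0.1977]
tool_rot: [3.141, -0.0, 1.266]
contact_force: [0.3, 0.8, -0.1]
opening: 0.0004
grip_force: 0.0
```

move_arm(
  motion=[
    [0,-0.03,0,0,0,0],
    [0,-0.06,0,0,0,0],
    [0,-0.09,0,0,0,0],
    [0,-0.12,0,0,0,0],
    [0,-0.15,0,0,0,0],
    [0,-0.18,0,0,0,0],
    [0,-0.21,0,0,0,0],
    [0,-0.24,0.01,0,0,0],
  ],
)

```text
time: 7.82
tool_pos: [0.5202, -0.105, 0.1967]
tool_rot: [3.141, -0.0, 1.266]
contact_force: [0.1, -0.2, 0.0]
opening: 0.0008
grip_force: 0.0
```

```bash
python3 - <<'E'
from h import *
rp()
c,W=look("top"); c2,W2=look("side")
im=c["image"][150:280,320:470];im2=c2["image"][165:285,220:340]
cv2.imwrite("pics/c2.png",np.hstack([cv2.resize(im,(400,347)),cv2.resize(im2,(347,347))])[...,::-1])
E
```

```text
t 7.825 rack mm [-46.3   0.3 196.7] rpy [ 3.141 -0.     1.266] F [ 0.1 -0.2  0. ] open 0.000762661890155121
```

View pics/c2.png

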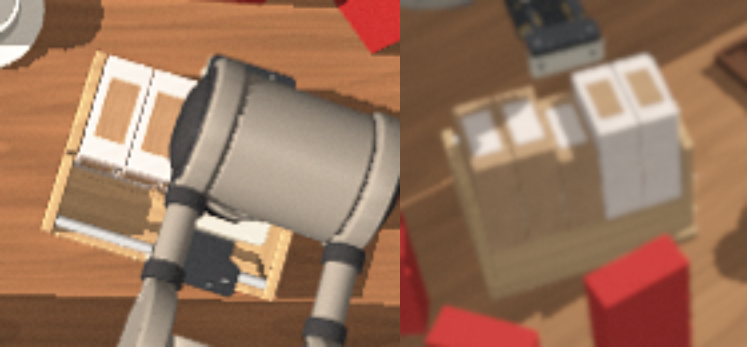

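The carton is still upright: its top shows at (568,120) in the right crop, level with where it started. The tip rose along my arc before touching, because the closed fingers are thinner than I assumed, and it passed over the top. I'll go back behind the carton and push horizontally with the tip about 18 mm below the edge.

move_arm(
  motion=[
    [0,0,-0.3,0,0,0],
    [0,0,-0.6,0,0,0],
    [0,0.5,-0.6,0,0,0],
    [0,1.0,-0.6,0,0,0],
    [0,1.0,-0.6,0,0,0],
  ],
)

```text
time: 8.55
tool_pos: [0.6174, -0.1359, 0.2538]
tool_rot: [-3.139, -0.0, 1.265]
contact_force: [-0.2, -0.3, 0.4]
opening: 0.0001
grip_force: 0.0
```

move_arm(
  motion=[
    [0,0.3,0,0,0,0],
    [0,0.3,0.3,0,0,0],
    [0,0.3,0.6,0,0,0],
    [0,0.3,0.8,0,0,0],
    [0,0.3,0.98,0,0,0],
    [0,0.3,0.98,0,0,0],
    [0,0.3,0.98,0,0,0],
  ],
)

```text
time: 9.43
tool_pos: [0.6444, -0.1441, 0.1598]
tool_rot: [3.14, -0.0, 1.266]
contact_force: [0.2, 0.0, -0.2]
opening: 0.0004
grip_force: 0.0
```

```bash
python3 - <<'E'
from h import *
rp()
c,W=look("side"); 
im2=c["image"][165:285,220:340]
cv2.imwrite("pics/c3.png",cv2.resize(im2,(500,500),interpolation=2)[...,::-1])
d=RR.inv().apply((W-C0).reshape(-1,3)).reshape(W.shape)*1000
m=(abs(d[...,1])<10)&(d[...,0]>10)&(d[...,0]<130)&(d[...,2]>100)&(d[...,2]<230)
P=d[m]
for z in range(100,230,8):
    q=P[(P[:,2]>=z)&(P[:,2]<z+8)]
    if len(q): print(z,len(q),q[:,0].min().round(1),np.median(q[:,0]).round(1),q[:,0].max().round(1))
E
```

```text
t 9.425 rack mm [ 84.    0.3 159.8] rpy [ 3.14  -0.     1.266] F [ 0.2  0.  -0.2] open 0.00041092690241812215
100 10 42.7 45.4 49.0
108 11 41.6 44.8 48.3
116 4 44.2 46.1 47.1
```

View pics/c3.png

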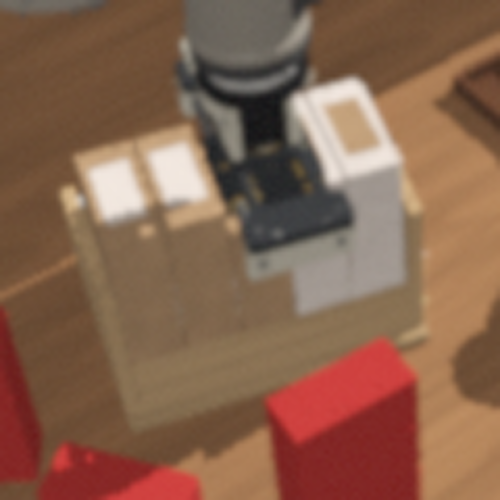

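The fingers are behind the carton: the carton's back face shows at about (270,300), below the gripper block at (300,225). The tip is at rack x 84, z 160, and the back face is near x 45–50. Now for the horizontal push.

move_arm(
  motion=[
    [0,-0.1,0,0,0,0],
    [0,-0.2,0,0,0,0],
    [0,-0.27,0,0,0,0],
    [0,-0.34,0,0,0,0],
    [0,-0.41,0,0,0,0],
    [0,-0.48,0,0,0,0],
    [0,-0.55,0,0,0,0],
    [0,-0.62,0,0,0,0],
    [0,-0.69,0,0,0,0],
    [0,-0.76,0,0,0,0],
    [0,-0.8,0,0,0,0],
    [0,-0.8,0,0,0,0],
  ],
)

```text
time: 10.98
tool_pos: [0.5679, -0.12, 0.1588]
tool_rot: [3.141, -0.0, 1.266]
contact_force: [0.1, 0.5, 0.7]
opening: 0.0004
grip_force: 0.0
```

```bash
cat >> h.py <<'E'
def prof(name,ylim=12,fn=None,xr=(-200,70)):
    c,W=look(name); d=RR.inv().apply((W-C0).reshape(-1,3)).reshape(W.shape)*1000
    if fn: cv2.imwrite("pics/"+fn,np.hstack([cv2.resize(x["image"][y:y+130,u:u+130],(390,390)) for x,y,u in((c,160,330 if name=="top" else 215),)])[...,::-1])
    m=(abs(d[...,1])<ylim)&(d[...,2]>20)&(d[...,2]<225)
    P=d[m]
    for x in range(xr[0],xr[1],10):
        q=P[(P[:,0]>=x)&(P[:,0]<x+10)]
        if len(q)>3: print(name,x+5,len(q),np.percentile(q[:,2],[10,50,90]).round(0))
    return c,d
E
python3 - <<'E'
from h import *
rp()
prof("top");prof("side")
E
```

```text
t 10.975 rack mm [  3.7   0.4 158.8] rpy [ 3.141 -0.     1.266] F [0.1 0.5 0.7] open 0.0003522833184894501
side 5 5 [176. 177. 179.]
side 15 16 [176. 179. 181.]
side 25 17 [177. 179. 180.]
side 35 19 [175. 178. 180.]
side 45 190 [ 71. 125. 174.]
side 55 64 [24. 45. 62.]
```

```bash
python3 - <<'E'
from h import *
c,W=look("side");c2,_=look("top")
cv2.imwrite("pics/c4.png",np.hstack([cv2.resize(c["image"][150:280,210:340],(400,400),interpolation=2),cv2.resize(c2["image"][150:280,330:460],(400,400),interpolation=2)])[...,::-1])
E
```

```text
(no output)
```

View pics/c4.png

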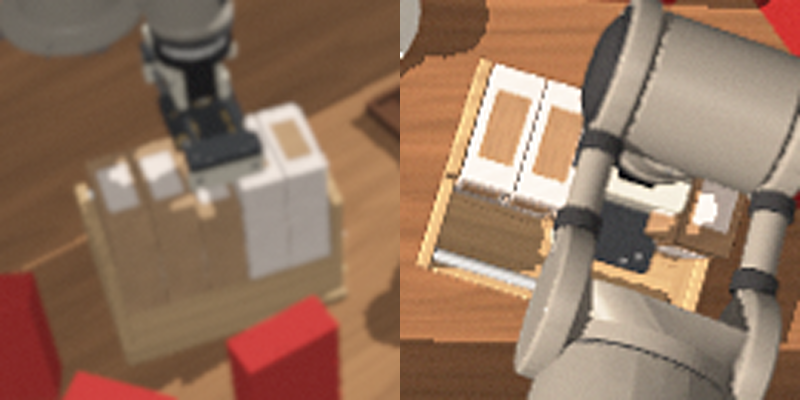

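```bash
python3 - <<'E'
from h import *
c,W=look("side")
d=RR.inv().apply((W-C0).reshape(-1,3)).reshape(W.shape)*1000
hsv=cv2.cvtColor(c["image"],cv2.COLOR_RGB2HSV)
for v in range(180,246,3):
    print(v,[tuple(int(t) if t==t else -1 for t in d[v,u])+(int(hsv[v,u,2]),) for u in (274,279,284,289)])
print(st()["qpos"])
E
```

```text
180 [(16, -2, 317, 28), (17, 12, 313, 38), (19, 26, 310, 113), (-303, 122, 3, 109)]
183 [(13, -2, 303, 73), (22, 10, 306, 45), (32, 22, 310, 66), (-284, 116, 4, 108)]
186 [(26, -6, 304, 45), (17, 10, 289, 43), (32, 21, 299, 65), (24, 38, 286, 102)]
189 [(22, -6, 287, 43), (27, 7, 287, 42), (28, 21, 283, 76), (30, 36, 280, 151)]
192 [(32, -10, 286, 83), (35, 4, 283, 40), (31, 20, 274, 73), (70, 25, 306, 101)]
195 [(66, -17, 308, 68), (72, -4, 308, 64), (77, 8, 307, 66), (81, 22, 306, 67)]
198 [(79, -21, 308, 65), (83, -7, 307, 66), (89, 5, 308, 68), (94, 18, 308, 76)]
201 [(88, -24, 306, 79), (94, -11, 307, 72), (97, 2, 305, 53), (98, 16, 300, 81)]
204 [(101, -27, 308, 52), (94, -12, 295, 92), (95, 1, 290, 134), (90, 17, 280, 147)]
207 [(93, -27, 288, 132), (88, -12, 277, 148), (90, 1, 273, 147), (91, 16, 268, 184)]
210 [(89, -27, 272, 146), (89, -13, 265, 153), (12, 17, 177, 136), (40, 27, 201, 222)]
213 [(11, -15, 175, 204), (18, 0, 177, 165), (24, 14, 177, 142), (43, 25, 191, 155)]
216 [(25, -19, 177, 190), (30, -4, 176, 148), (39, 9, 180, 124), (38, 25, 172, 149)]
219 [(46, -24, 186, 163), (43, -8, 177, 166), (45, 7, 173, 126), (45, 23, 167, 145)]
222 [(44, -25, 171, 126), (48, -10, 169, 123), (44, 6, 158, 123), (46, 21, 153, 141)]
225 [(45, -26, 158, 124), (46, -11, 153, 122), (47, 4, 147, 123), (42, 21, 135, 134)]
228 [(44, -28, 144, 126), (47, -12, 141, 125), (42, 4, 128, 127), (43, 20, 122, 133)]
231 [(45, -29, 130, 127), (45, -13, 123, 126), (46, 2, 118, 126), (45, 18, 109, 136)]
234 [(45, -31, 117, 130), (44, -14, 108, 125), (45, 1, 103, 128), (47, 17, 97, 134)]
237 [(45, -32, 102, 127), (45, -16, 95, 126), (45, 0, 88, 127), (47, 16, 82, 129)]
240 [(44, -34, 86, 126), (47, -18, 82, 126), (41, 0, 68, 128), (42, 16, 61, 126)]
243 [(44, -35, 71, 126), (44, -19, 63, 127), (47, -2, 59, 133), (55, 12, 62, 136)]
[-3.40363099e-01  4.67002143e-01  1.41117276e+00  1.14457223e-04
  1.26330202e+00 -3.52345014e-02]
```

```bash
python3 - <<'E'
from h import *
tp=np.array([.176,.494,.187]);Ro=R.from_euler("xyz",[-3.14,0,2.799])
for n in("side","top"):
    W=np.load(n+"0.npz")["W"]; d=Ro.inv().apply((W-tp).reshape(-1,3))*1000
    m=(abs(d[:,0])<130)&(abs(d[:,1])<130)&(d[:,2]<60)&(d[:,2]>-300)
    P=d[m]
    for z in range(-250,60,10):
        q=P[(P[:,2]>=z)&(P[:,2]<z+10)]
        if len(q)>2: print(n,z,len(q),"x",np.percentile(q[:,0],[2,98]).round(0),"y",np.percentile(q[:,1],[2,98]).round(0))
E
```

```text
side -250 45 x [-42.  -1.] y [-40.  35.]
side -240 29 x [-41. -10.] y [-37.  31.]
side -230 34 x [-34.  -5.] y [-32.  17.]
side -220 67 x [-40.  22.] y [-38.  33.]
side -210 79 x [-39.  33.] y [-51.  13.]
side -200 29 x [-35.  24.] y [-52.  12.]
side -190 34 x [-25.  17.] y [-52.  11.]
side -180 47 x [-28.  14.] y [-53.  15.]
side -170 46 x [-29.  15.] y [-52.  16.]
side -160 80 x [-30.  28.] y [-78.  88.]
side -150 218 x [-37.  30.] y [-93.  91.]
side -140 85 x [-37.  24.] y [-92.  88.]
side -130 90 x [-40.  20.] y [-89.  81.]
side -120 74 x [-40.  26.] y [-87.  79.]
side -110 11 x [-35.  35.] y [-84.  87.]
side -100 19 x [-16.   4.] y [-65.  62.]
side -90 22 x [-16.   7.] y [-66.  63.]
side -80 22 x [-14.   9.] y [-66.  60.]
side -70 27 x [-15.   8.] y [-65.  62.]
side -60 17 x [-13.  13.] y [-61.  63.]
side -50 9 x [-12.  12.] y [-58.  48.]
top -250 84 x [-42.   8.] y [-38.  19.]
top -240 97 x [-41.  11.] y [-38.  28.]
top -220 166 x [-40.   7.] y [-37.  20.]
top -210 355 x [-40.  32.] y [-49.  11.]
top -200 77 x [-40.  24.] y [-50.  11.]
top -190 36 x [-25.  17.] y [-50. -32.]
top -180 41 x [-27.  21.] y [-50.  -6.]
top -170 48 x [-26.  16.] y [-50.  12.]
top -160 188 x [-30.  20.] y [-90.  87.]
top -150 1057 x [-38.  30.] y [-93.  94.]
top -140 117 x [-40.  12.] y [-93.  91.]
top -130 328 x [-40.  10.] y [-82.  81.]
top -120 88 x [-40.  -1.] y [-85.  84.]
top -110 17 x [-39.  -3.] y [-86.  63.]
top -100 8 x [-14.   7.] y [49. 52.]
top -90 6 x [-11.  -4.] y [47. 49.]
top -80 6 x [-5.  2.] y [45. 48.]
top -70 9 x [-14. -11.] y [49. 64.]
top -60 22 x [-13.   5.] y [-17.  63.]
top -50 17 x [-14.  -5.] y [-57.  56.]
```

```bash
python3 - <<'E'
from h import *
print(robot.pinch_z,[a for a in dir(robot) if a[0]!='_'])
tp=np.array([.176,.494,.187]);Ro=R.from_euler("xyz",[-3.14,0,2.799])
T=np.load("side0.npz");W=T["W"]; d=Ro.inv().apply((W-tp).reshape(-1,3)).reshape(W.shape)*1000
m=(abs(d[...,0])<20)&(abs(d[...,1])<75)&(d[...,2]<20)&(d[...,2]>-66)
for v,u in np.argwhere(m)[::2]: print((v,u),d[v,u].round(0),T["im"][v,u].tolist(),end=" ")
E
```

```text
0.0188 ['IKError', 'hand_in', 'observe', 'pinch_z', 'read_camera']
(np.int64(78), np.int64(353)) [ 10.  45. -64.] [104, 106, 95] (np.int64(79), np.int64(354)) [ -1.  45. -65.] [71, 69, 63] (np.int64(79), np.int64(358)) [ -7.  61. -65.] [143, 138, 126] (np.int64(80), np.int64(354)) [ -5.  44. -62.] [69, 66, 62] (np.int64(80), np.int64(356)) [-14.  49. -66.] [128, 123, 112] (np.int64(80), np.int64(358)) [ -4.  63. -58.] [143, 139, 126] (np.int64(81), np.int64(354)) [ -0.  46. -55.] [67, 65, 61] (np.int64(81), np.int64(356)) [ -9.  52. -58.] [129, 123, 113] (np.int64(81), np.int64(358)) [ -5.  63. -54.] [141, 137, 125] (np.int64(82), np.int64(353)) [  9.  45. -45.] [93, 91, 83] (np.int64(82), np.int64(355)) [ -3.  50. -50.] [93, 89, 82] (np.int64(82), np.int64(357)) [ -9.  57. -52.] [141, 137, 125] (np.int64(83), np.int64(354)) [  2.  47. -44.] [77, 78, 70] (np.int64(83), np.int64(356)) [-13.  50. -50.] [128, 122, 112] (np.int64(84), np.int64(331)) [ -7. -63. -64.] [144, 133, 119] (np.int64(84), np.int64(334)) [ -5. -48. -60.] [144, 132, 118] (np.int64(85), np.int64(331)) [-12. -65. -62.] [151, 133, 115] (np.int64(85), np.int64(333)) [-11. -55. -60.] [146, 139, 127] (np.int64(86), np.int64(331)) [ -7. -63. -54.] [163, 131, 104] (np.int64(86), np.int64(333)) [-13. -56. -56.] [147, 136, 123] (np.int64(87), np.int64(332)) [ -9. -59. -50.] [169, 137, 109] (np.int64(87), np.int64(334)) [-10. -50. -49.] [141, 124, 107]
```

The cloud from the start pose shows the fingers ending about 42 mm short of the reported TCP, and the body also begins at -108 mm instead of -66. So the real tip is about 42 mm higher than reported when the tool points down, and both passes went over the carton's top without touching it. I'll correct for that: a real tip height of 0.164 means a reported 0.122.

move_arm(
  motion=[
    [0,0,-0.3,0,0,0],
    [0,0.4,-0.3,0,0,0],
    [0,0.8,-0.3,0,0,0],
    [0,0.8,-0.3,0,0,0],
    [0,0.8,-0.05,0,0,0],
    [0,0.8,0.15,0,0,0],
    [0,0.8,0.37,0,0,0],
    [0,0.8,0.37,0,0,0],
    [0,0.8,0.37,0,0,0],
  ],
)

```text
time: 12.35
tool_pos: [0.6445, -0.144, 0.1228]
tool_rot: [3.14, -0.0, 1.266]
contact_force: [0.3, 0.4, 0.4]
opening: 0.0006
grip_force: 0.0
```

```bash
python3 - <<'E'
from h import *
rp(); c,W=look("side")
d=RR.inv().apply((W-C0).reshape(-1,3)).reshape(W.shape)*1000
for n,m in(("gripper low",(abs(d[...,1])<60)&(d[...,0]>60)&(d[...,0]<200)&(d[...,2]>130)&(d[...,2]<260)),):
    P=d[m]
    for z in range(130,260,8):
        q=P[(P[:,2]>=z)&(P[:,2]<z+8)]
        if len(q): print(z,len(q),"x",q[:,0].min().round(0),q[:,0].max().round(0),"y",q[:,1].min().round(0),q[:,1].max().round(0))
E
```

```text
t 12.35 rack mm [ 84.    0.4 122.8] rpy [ 3.14  -0.     1.266] F [0.3 0.4 0.4] open 0.0006486257795911541
130 2 x 197.0 198.0 y -41.0 -40.0
138 2 x 192.0 199.0 y -41.0 -40.0
146 4 x 192.0 200.0 y -41.0 -39.0
154 1 x 177.0 177.0 y 53.0 53.0
162 175 x 171.0 200.0 y -40.0 59.0
170 6 x 177.0 199.0 y -30.0 56.0
226 32 x 110.0 171.0 y -34.0 36.0
234 74 x 64.0 172.0 y -34.0 38.0
242 73 x 67.0 172.0 y -34.0 39.0
250 166 x 63.0 177.0 y -34.0 39.0
258 12 x 105.0 177.0 y -35.0 21.0
```

move_arm(
  motion=[
    [0,-0.08,0,0,0,0],
    [0,-0.15,0,0,0,0],
    [0,-0.2,0,0,0,0],
    [0,-0.27,-0.02,0,0,0],
    [0,-0.33,-0.04,0,0,0],
    [0,-0.4,-0.06,0,0,0],
    [0,-0.47,-0.08,0,0,0],
    [0,-0.54,-0.1,0,0,0],
    [0,-0.61,-0.12,0,0,0],
    [0,-0.68,-0.14,0,0,0],
    [0,-0.75,-0.15,0,0,0],
    [0,-0.75,-0.15,0,0,0],
  ],
)

```text
time: 13.9
tool_pos: [0.5722, -0.1213, 0.1367]
tool_rot: [-3.141, -0.0, 1.266]
contact_force: [0.2, -0.0, -0.5]
opening: 0.0006
grip_force: 0.1
```

```bash
python3 - <<'E'
from h import *
rp(); c,d=prof("side",ylim=20)
prof("top",ylim=24)
E
```

```text
t 13.9 rack mm [  8.3   0.4 136.7] rpy [-3.141 -0.     1.266] F [ 0.2 -0.  -0.5] open 0.0006053256968100286
side 5 39 [129. 138. 144.]
side 15 97 [104. 118. 134.]
side 25 87 [ 78.  88. 101.]
side 35 74 [55. 64. 75.]
side 45 6 [63. 64. 65.]
side 55 108 [26. 48. 64.]
top -115 4 [86. 87. 88.]
top -85 8 [174. 176. 177.]
top -75 9 [100. 117. 177.]
top -65 5 [73. 87. 98.]
top -55 8 [53. 72. 96.]
```

The carton is tipping: its back face slopes at about 0.36 rad. I'll continue past balance, slowing towards the end.

move_arm(
  motion=[
    [0,-0.06,-0.02,0,0,0],
    [0,-0.12,-0.04,0,0,0],
    [0,-0.18,-0.05,0,0,0],
    [0,-0.24,-0.07,0,0,0],
    [0,-0.29,-0.08,0,0,0],
    [0,-0.33,-0.09,0,0,0],
    [0,-0.37,-0.1,0,0,0],
    [0,-0.41,-0.1,0,0,0],
    [0,-0.45,-0.1,0,0,0],
    [0,-0.49,-0.1,0,0,0],
    [0,-0.52,-0.1,0,0,0],
    [0,-0.52,-0.1,0,0,0],
  ],
)

```text
time: 15.5
tool_pos: [0.523, -0.1058, 0.1466]
tool_rot: [-3.142, -0.0, 1.266]
contact_force: [-0.2, 0.8, 0.6]
opening: 0.0
grip_force: 0.0
```

```bash
python3 - <<'E'
from h import *
rp(); c,d=prof("side",ylim=20)
prof("top",ylim=20)
E
```

```text
t 15.5 rack mm [-43.3   0.4 146.6] rpy [-3.142 -0.     1.266] F [-0.2  0.8  0.6] open 4.344094255559293e-05
side -45 36 [152. 158. 162.]
side -35 49 [140. 148. 156.]
side -25 44 [129. 135. 143.]
side -15 40 [119. 126. 130.]
side -5 49 [107. 113. 120.]
side 5 51 [ 93. 101. 109.]
side 15 51 [82. 89. 96.]
side 25 19 [77. 81. 83.]
side 45 7 [62. 63. 63.]
side 55 107 [25. 46. 64.]
top -145 4 [143. 145. 148.]
top -135 4 [150. 151. 153.]
```

The carton now leans at about 0.716 rad on the rail. I'll back off, take a clear view and turn the tool.

move_arm(
  motion=[
    [0,0.1,-0.1,0,0,0],
    [0,0.1,-0.4,0,0,0],
    [0,0.1,-0.9,0,0,0],
    [0,0.1,-0.9,0,0,0],
    [0,0.1,-0.9,0,0,0],
  ],
)

```text
time: 16.23
tool_pos: [0.5325, -0.1089, 0.2361]
tool_rot: [-3.141, -0.0, 1.266]
contact_force: [0.2, -0.3, -0.5]
opening: 0.0008
grip_force: 0.0
```

```bash
python3 - <<'E'
from h import *
rp()
p,Ro=cur()
p,Ro=plan(p,Ro,rk(-.13,0,.24),Rt(0,.716),4)
E
```

```text
t 16.225 rack mm [-33.4   0.4 236.1] rpy [-3.141 -0.     1.266] F [ 0.2 -0.3 -0.5] open 0.0007893878064082335
[-0.001, -0.242, -0.01, -0.045, -0.045, -0.119]
[0.083, -0.222, -0.048, -0.045, -0.045, -0.119]
[0.147, -0.168, -0.093, -0.045, -0.045, -0.119]
[0.18, -0.09, -0.134, -0.045, -0.045, -0.119]
```

move_arm(
  motion=[
    [0,-0.08,0,-0.015,-0.015,-0.04],
    [0,-0.16,-0.01,-0.03,-0.03,-0.08],
    [0,-0.242,-0.01,-0.045,-0.045,-0.119],
    [0,-0.242,-0.01,-0.045,-0.045,-0.119],
  ],
  fingers=1,
)

```text
time: 16.73
tool_pos: [0.5081, -0.1006, 0.2364]
tool_rot: [3.031, 0.163, 1.633]
contact_force: [0.6, -1.1, -0.2]
opening: 0.0361
grip_force: 0.0
```

move_arm(
  motion=[
    [0.03,-0.07,-0.015,-0.015,-0.015,-0.04],
    [0.055,-0.15,-0.03,-0.03,-0.03,-0.08],
    [0.083,-0.222,-0.048,-0.045,-0.045,-0.119],
    [0.083,-0.222,-0.048,-0.045,-0.045,-0.119],
  ],
)

```text
time: 17.23
tool_pos: [0.4856, -0.0943, 0.2377]
tool_rot: [2.981, 0.355, 1.992]
contact_force: [1.2, -0.7, 0.1]
opening: 0.0759
grip_force: 0.0
```

move_arm(
  motion=[
    [0.05,-0.055,-0.03,-0.015,-0.015,-0.04],
    [0.1,-0.11,-0.06,-0.03,-0.03,-0.08],
    [0.147,-0.168,-0.093,-0.045,-0.045,-0.119],
    [0.147,-0.168,-0.093,-0.045,-0.045,-0.119],
  ],
)

```text
time: 17.73
tool_pos: [0.4631, -0.0878, 0.239]
tool_rot: [3.009, 0.551, 2.377]
contact_force: [0.5, -0.0, -0.1]
opening: 0.0918
grip_force: 0.0
```

move_arm(
  motion=[
    [0.06,-0.03,-0.045,-0.015,-0.015,-0.04],
    [0.12,-0.06,-0.09,-0.03,-0.03,-0.08],
    [0.18,-0.09,-0.134,-0.045,-0.045,-0.119],
    [0.18,-0.09,-0.134,-0.045,-0.045,-0.119],
  ],
)

```text
time: 18.23
tool_pos: [0.4414, -0.0808, 0.2407]
tool_rot: [3.137, 0.722, 2.83]
contact_force: [0.1, 0.5, 0.1]
opening: 0.0922
grip_force: 0.0
```

```bash
python3 - <<'E'
from h import *
rp(); print(np.round(st()["qpos"],3)); p,Ro=cur()
for n in("side","top"):
    c,W=look(n); np.savez(n+"1.npz",im=c["image"],W=W)
    d=Ro.inv().apply((W-p).reshape(-1,3)).reshape(W.shape)*1000
    m=(abs(d[...,0])<60)&(abs(d[...,1])<110)&(d[...,2]<30)&(d[...,2]>-180)
    P=d[m]
    for z in range(-180,30,10):
        q=P[(P[:,2]>=z)&(P[:,2]<z+10)]
        if len(q)>2: print(n,z,len(q),"x",np.percentile(q[:,0],[2,98]).round(0),"y",np.percentile(q[:,1],[2,98]).round(0))
    d=RR.inv().apply((W-C0).reshape(-1,3)).reshape(W.shape)*1000
    m=(d[...,0]<-60)&(d[...,0]>-160)&(abs(d[...,1])<40)&(d[...,2]>95)&(d[...,2]<205)
    P=d[m]; print(n,"carton upper y",np.percentile(P[:,1],[1,5,50,95,99]).round(1),"z",np.percentile(P[:,2],[5,95]).round(0),len(P))
a=[np.load(n+"1.npz")["im"] for n in("side","top")]
cv2.imwrite("pics/c5.png",np.hstack([cv2.resize(a[0][110:270,200:360],(400,400)),cv2.resize(a[1][150:310,310:470],(400,400))])[...,::-1])
E
```

```text
t 18.225 rack mm [-1.287e+02 -2.000e-01  2.407e+02] rpy [3.137 0.722 2.83 ] F [0.1 0.5 0.1] open 0.09220277276723325
[-0.408 -0.239  2.257  0.172  0.41  -1.8  ]
side -180 70 x [-26.   6.] y [-50.  15.]
side -170 71 x [-27.  -2.] y [-50.  15.]
side -160 63 x [-29. -18.] y [-49.  16.]
side -150 179 x [-39.  19.] y [-94.  91.]
side -140 205 x [-39.  24.] y [-93.  89.]
side -130 111 x [-41.  26.] y [-88.  87.]
side -120 180 x [-41.  27.] y [-86.  84.]
side -110 97 x [-38.  27.] y [-86.  85.]
side -100 39 x [-16.  10.] y [-65.  66.]
side -90 38 x [-16.   4.] y [-64.  64.]
side -80 41 x [-14.   6.] y [-63.  65.]
side -70 36 x [-15.   3.] y [-62.  64.]
side -60 38 x [-15.   2.] y [-62.  63.]
side -50 21 x [-16.   8.] y [-56.  57.]
side -40 3 x [-13. -10.] y [-43.  51.]
side carton upper y [-22.8 -22.1  -2.4  20.2  21.9] z [153. 202.] 181
top -180 118 x [-26. -14.] y [-47.  17.]
top -170 107 x [-26.  14.] y [-47.  17.]
top -160 172 x [-27.  17.] y [-47.  17.]
top -150 1142 x [-39.  31.] y [-92.  94.]
top -140 250 x [-40.  19.] y [-87.  93.]
top -130 377 x [-40.  20.] y [-81.  85.]
top -120 238 x [-39.  24.] y [-80.  86.]
top -110 26 x [-39.   2.] y [-81.  88.]
top -100 9 x [-13.   9.] y [-51. -46.]
top -90 29 x [-14.  -2.] y [-61.  61.]
top -80 53 x [-14.   3.] y [-62.  64.]
top -70 62 x [-14.   5.] y [-60.  65.]
top -60 52 x [-14.   6.] y [-59.  64.]
top -50 32 x [-14.   8.] y [-57.  58.]
top -40 5 x [-13.   3.] y [-46.  52.]
top carton upper y [-22.9 -20.8   3.   22.   22.4] z [132. 200.] 718
```

View pics/c5.png

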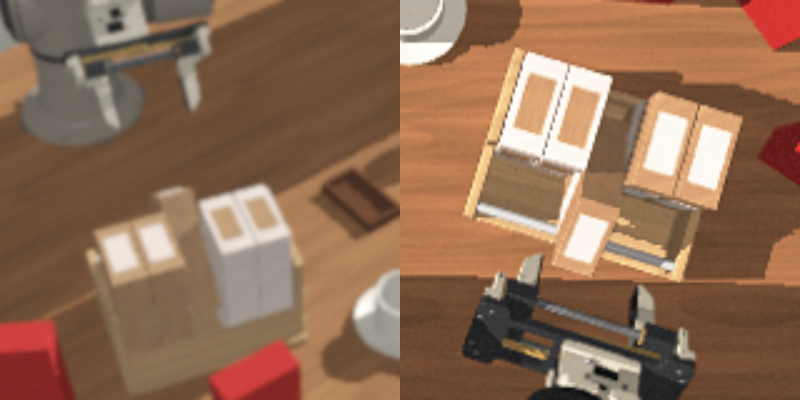

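The left crop shows the gripper open and tilted at (140,60), with the leaning carton's top at (175,205). In the right crop the carton leans alone on the rail at (585,235), clear in front of its neighbours. With the tool tilted the fingers still end 42 mm short along the tool axis, so it is a tool-length offset. The carton's y centre is about 0, in line with the fingers. Approaching along its axis.

move_arm(
  motion=[
    [0.2,0,0,0,0,0],
    [0.42,0,0.1,0,0,0],
    [0.42,0,0.3,0,0,0],
    [0.42,0,0.5,0,0,0],
    [0.42,0,0.7,0,0,0],
    [0.42,0,0.7,0,0,0],
  ],
)

```text
time: 19.08
tool_pos: [0.4442, -0.0968, 0.1846]
tool_rot: [3.111, 0.696, 2.83]
contact_force: [-0.5, 0.5, 0.3]
opening: 0.0917
grip_force: 0.0
```

move_arm(
  motion=[
    [0,0,0.15,0,0,0],
    [0,0,0.3,0,0,0],
    [0,0,0.45,0,0,0],
    [0,0,0.6,0,0,0],
    [0,0,0.75,0,0,0],
    [0,0,0.86,0,0,0],
    [0,0,0.86,0,0,0],
    [0,0,0.86,0,0,0],
  ],
)

```text
time: 20.08
tool_pos: [0.4918, -0.1301, 0.1485]
tool_rot: [3.05, 0.712, 2.829]
contact_force: [-16.2, 11.2, 66.5]
opening: 0.0916
grip_force: 33.1
```

```bash
python3 - <<'E'
from h import *
rp(); print(np.round(st()["qpos"],3))
p,Ro=cur()
pin=p+Ro.apply([0,0,-.061]); d=RR.inv().apply(pin-C0)*1000-[-50,0,12]
s,c=np.sin(.716),np.cos(.716); print("u",d[0]*c+d[2]*s,"w",-d[0]*s+d[2]*c)
E
```

```text
t 20.075 rack mm [-65.8 -32.1 148.5] rpy [3.05  0.712 2.829] F [-16.2  11.2  66.5] open 0.09164616281813809
[-0.613  0.08   2.313  1.3    0.295 -3.094]
u 77.85713739307693 w 174.09089155474788
```

Joint 5 reached its limit and joint 6 ran close to its own, so the pose drifted 32 mm sideways and a finger pressed on something. I'm backing off at once.

move_arm(
  motion=[
    [0,0,-0.3,0,0,0],
    [0,0,-0.6,0,0,0],
    [0,0,-0.6,0,0,0],
  ],
)

```text
time: 20.45
tool_pos: [0.4453, -0.1235, 0.1848]
tool_rot: [3.063, 0.691, 2.835]
contact_force: [0.3, -0.8, 0.2]
opening: 0.0919
grip_force: 0.0
```

```bash
python3 - <<'E'
from h import *
rp(); print(np.round(st()["qpos"],3)); p,Ro=cur()
c,W=look("side");c2,W2=look("top")
cv2.imwrite("pics/c6.png",np.hstack([cv2.resize(c["image"][110:270,200:360],(400,400)),cv2.resize(c2["image"][150:310,310:470],(400,400))])[...,::-1])
prof("side",20)
E
```

```text
t 20.45 rack mm [-112.2  -39.8  184.8] rpy [3.063 0.691 2.835] F [ 0.3 -0.8  0.2] open 0.09185694231218695
[-0.687 -0.101  2.324  0.854  0.423 -2.684]
side -135 4 [158. 162. 205.]
side -85 20 [197. 201. 203.]
side -75 58 [186. 194. 201.]
side -65 55 [178. 183. 190.]
side -55 51 [166. 171. 179.]
side -45 47 [156. 161. 167.]
side -35 52 [141. 148. 156.]
side -25 42 [131. 137. 144.]
side -15 47 [119. 125. 132.]
side -5 44 [107. 114. 121.]
side 5 54 [ 95. 102. 108.]
side 15 49 [82. 89. 95.]
side 25 21 [77. 82. 89.]
side 45 6 [60. 61. 62.]
side 55 111 [27. 47. 65.]
```

View pics/c6.png

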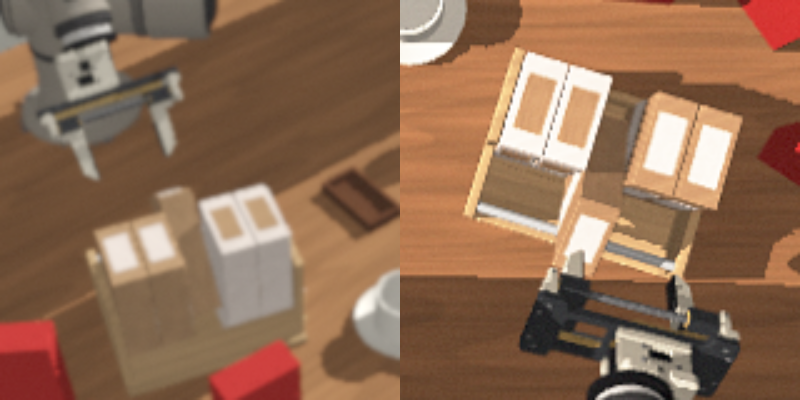

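Nothing moved: the carton still leans at (580,240) in the right crop, and in the left crop the tall cartons stand and the gripper is clear at (110,130). I'll use a smaller tool tilt of 0.4 rad, which keeps joint 5 away from its limit. The side faces are then gripped at an angle, 27 mm below the top.

```bash
python3 - <<'E'
from h import *
th=.716;t=.4;u,w=.052,.138
s,c=np.sin(th),np.cos(th)
g=np.array([-.05+u*c-w*s,0,.012+w*c+u*s]); tz=np.array([np.sin(t),0,-np.cos(t)])
tcp=g+.061*tz; print("pinch",g,"tcp",tcp)
p,Ro=cur()
p1=p-.06*Ro.apply([0,0,1])
p1,Ro1=plan(p,Ro,p1,Ro,1)
h=rk(*(tcp-.08*tz)); p2,R2=plan(p1,Ro1,h,Rt(0,t),2)
plan(p2,R2,rk(*tcp),Rt(0,t),1)
E
```

```text
pinch [-0.10134862  0.          0.15024369] tcp [-0.07759411  0.          0.09405897]
[-0.0, -0.0, -0.6, 0.0, 0.0, 0.0]
[0.033, 0.191, 0.383, 0.013, 0.046, 0.001]
[-0.02, 0.206, 0.376, 0.013, 0.046, 0.001]
[0.0, -0.0, 0.8, 0.0, 0.0, 0.0]
```

move_arm(
  motion=[
    [0,0,-0.3,0,0,0],
    [0,0,-0.6,0,0,0],
    [0,0,-0.6,0,0,0],
  ],
)

```text
time: 20.98
tool_pos: [0.4076, -0.117, 0.2297]
tool_rot: [3.062, 0.69, 2.835]
contact_force: [-0.1, 0.1, -0.2]
opening: 0.0915
grip_force: 0.0
```

move_arm(
  motion=[
    [0.02,0.1,0.19,0.007,0.023,0],
    [0.033,0.191,0.383,0.013,0.046,0],
    [0.033,0.191,0.383,0.013,0.046,0],
  ],
)

```text
time: 21.35
tool_pos: [0.435, -0.1, 0.1964]
tool_rot: [3.107, 0.54, 2.849]
contact_force: [-0.7, 0.7, -0.8]
opening: 0.0919
grip_force: 0.0
```

```bash
python3 - <<'E'
from h import *
rp(); print(np.round(st()["qpos"],3))
t=.4;tz=np.array([np.sin(t),0,-np.cos(t)]);tcp=np.array([-.0776,0,.0941])
plan(*cur(),rk(*(tcp-.08*tz)),Rt(0,t),1)
E
```

```text
t 21.35 rack mm [-129.   -20.4  196.4] rpy [3.107 0.54  2.849] F [-0.7  0.7 -0.8] open 0.09189355502041406
[-0.522 -0.118  2.19   0.284  0.567 -2.011]
[-0.029, 0.189, 0.358, 0.013, 0.045, 0.004]
```

move_arm(
  motion=[
    [-0.01,0.19,0.05,0.006,0.022,0.002],
    [-0.029,0.189,0.2,0.013,0.045,0.004],
    [-0.029,0.189,0.358,0.013,0.045,0.004],
    [-0.029,0.189,0.358,0.013,0.045,0.004],
    [-0.029,0.189,0.358,0.013,0.045,0.004],
  ],
)

```text
time: 21.98
tool_pos: [0.4586, -0.0883, 0.1696]
tool_rot: [-3.14, 0.401, 2.834]
contact_force: [-0.4, 0.3, 0.3]
opening: 0.0917
grip_force: 0.0
```

```bash
python3 - <<'E'
from h import *
rp(); print(np.round(st()["qpos"],3))
t=.4;tz=np.array([np.sin(t),0,-np.cos(t)]);tcp=np.array([-.0776,0,.0941])
plan(*cur(),rk(*tcp),Rt(0,t),1)
E
```

```text
t 21.975 rack mm [-110.    -2.2  169.6] rpy [-3.14   0.401  2.834] F [-0.4  0.3  0.3] open 0.09172154189550558
[-0.373  0.029  2.067  0.039  0.645 -1.662]
[-0.004, 0.024, 0.821, -0.001, 0.0, -0.001]
```

move_arm(
  motion=[
    [0,0.022,0.12,0,0,0],
    [0,0.022,0.25,0,0,0],
    [0,0.022,0.35,0,0,0],
    [0,0.022,0.35,0,0,0],
  ],
)

```text
time: 22.48
tool_pos: [0.4725, -0.0904, 0.1365]
tool_rot: [-3.139, 0.4, 2.834]
contact_force: [-0.2, -0.8, 0.5]
opening: 0.0917
grip_force: 0.0
```

```bash
python3 - <<'E'
from h import *
rp(); print(np.round(st()["qpos"],3))
t=.4;tz=np.array([np.sin(t),0,-np.cos(t)]);tcp=np.array([-.0776,0,.0941])
plan(*cur(),rk(*tcp),Rt(0,t),1)
E
```

```text
t 22.475 rack mm [-96.1  -0.  136.5] rpy [-3.139  0.4    2.834] F [-0.2 -0.8  0.5] open 0.0916865880915566
[-0.363  0.109  2.09   0.037  0.544 -1.653]
[-0.005, 0.002, 0.463, -0.001, 0.0, -0.001]
```

move_arm(
  motion=[
    [0,0,0.12,0,0,0],
    [0,0,0.24,0,0,0],
    [0,0,0.36,0,0,0],
    [0,0,0.46,0,0,0],
    [0,0,0.46,0,0,0],
    [0,0,0.46,0,0,0],
  ],
)

```text
time: 23.22
tool_pos: [0.4901, -0.0962, 0.0955]
tool_rot: [-3.139, 0.402, 2.834]
contact_force: [0.3, 0.1, 0.3]
opening: 0.0919
grip_force: 0.0
```

move_arm(
  motion=[
    [0,0,0,0,0,0],
    [0,0,0,0,0,0],
    [0,0,0,0,0,0],
    [0,0,0,0,0,0],
    [0,0,0,0,0,0],
    [0,0,0,0,0,0],
    [0,0,0,0,0,0],
    [0,0,0,0,0,0],
  ],
  fingers=-1,
  newtons=35,
)

```text
time: 24.22
tool_pos: [0.49, -0.0962, 0.0954]
tool_rot: [-3.139, 0.402, 2.834]
contact_force: [-0.8, -0.4, 1.4]
opening: 0.0446
grip_force: 34.9
```

```bash
python3 - <<'E'
from h import *
rp(); print(np.round(st()["qpos"],3)); p,Ro=cur()
th,t=.716,.4
prof("side",20,xr=(-100,60))
p,Ro=plan(p,Ro,p+[0,0,.09],Ro,1)
E
```

```text
t 24.225 rack mm [-77.7  -0.3  95.4] rpy [-3.139  0.402  2.834] F [-0.8 -0.4  1.4] open 0.044629565812213286
[-0.361  0.214  2.11   0.045  0.416 -1.66 ]
side -95 24 [202. 219. 222.]
side -85 24 [196. 200. 203.]
side -75 55 [187. 193. 201.]
side -65 54 [176. 182. 189.]
side -55 54 [164. 171. 178.]
side -45 49 [152. 159. 166.]
side -35 45 [143. 148. 155.]
side -25 44 [131. 136. 143.]
side -15 47 [116. 125. 131.]
side -5 46 [107. 114. 120.]
side 5 50 [ 96. 101. 108.]
side 15 54 [83. 89. 96.]
side 25 20 [78. 83. 85.]
side 45 11 [60. 63. 64.]
side 55 107 [25. 45. 63.]
[-0.352, -0.002, -0.828, 0.0, 0.0, 0.0]
```

Gripped with 44.6 mm opening at 35 N. Lifting straight up.

move_arm(
  motion=[
    [-0.02,0,-0.05,0,0,0],
    [-0.06,0,-0.14,0,0,0],
    [-0.12,0,-0.28,0,0,0],
    [-0.18,0,-0.42,0,0,0],
    [-0.24,0,-0.56,0,0,0],
    [-0.3,0,-0.7,0,0,0],
    [-0.352,0,-0.828,0,0,0],
    [-0.352,0,-0.828,0,0,0],
  ],
)

```text
time: 25.28
tool_pos: [0.4906, -0.0961, 0.1869]
tool_rot: [-3.139, 0.405, 2.834]
contact_force: [0.3, 0.3, -2.9]
opening: 0.0446
grip_force: 34.9
```

```bash
python3 - <<'E'
from h import *
rp(); print(np.round(st()["qpos"],3))
prof("side",20,xr=(-140,60))
E
```

```text
t 25.275 rack mm [-77.1  -0.  186.9] rpy [-3.139  0.405  2.834] F [ 0.3  0.3 -2.9] open 0.044613768210453375
[-0.36   0.069  1.97   0.028  0.698 -1.64 ]
side -55 5 [21. 21. 22.]
side -25 17 [218. 221. 225.]
side -15 57 [209. 215. 223.]
side -5 60 [199. 204. 212.]
side 5 54 [187. 194. 200.]
side 15 66 [176. 182. 190.]
side 25 26 [169. 173. 178.]
side 45 11 [61. 62. 65.]
side 55 105 [25. 46. 63.]
```

```bash
cat >> h.py <<'E'
TH=.716
Rc0=RR*R.from_euler("y",-TH); oc0=rk(-.05+.05*np.cos(TH),-.0003,.012+.05*np.sin(TH))
Rg=RR*R.from_euler("y",-.402)*R.from_matrix(np.diag([-1,1,-1.])); pg=rk(-.0777,-.0003,.0954)
Rrel=Rc0.inv()*Rg; prel=Rc0.inv().apply(pg-oc0)
# note: reported TCP is 42mm past the real tip along tool z, rigid -> relation still consistent
def tool_for(o,Rc): return np.array(o)+Rc.apply(prel), Rc*Rrel
def carton():
    p,Ro=cur(); Rc=Ro*Rrel.inv(); return p-Rc.apply(prel),Rc
E
python3 - <<'E'
from h import *
o,Rc=carton(); print(o,Rc.as_euler("xyz"))
p,Ro=cur()
p,Ro=plan(p,Ro,p+[0,0,.06],Ro,1)
p,Ro=plan(p,Ro,p+RR.apply([-.045,0,.045]),Ro,1)
pt,Rf=tool_for([.505,.222,.10],R.identity()); print(pt,Rf.as_euler("xyz"))
plan(p,Ro,pt,Rf,5)
E
```

```text
[ 0.55243497 -0.11591909  0.1353571 ] [-0.00327151 -0.71723929 -0.30648194]
[-0.235, -0.001, -0.552, 0.0, 0.0, -0.0]
[0.237, -0.003, -0.59, 0.0, 0.0, 0.0]
[0.48884353 0.222      0.18110158] [-3.14159265 -0.314      -3.14159265]
[0.183, 0.606, 0.159, -0.001, 0.045, -0.02]
[0.12, 0.615, 0.183, -0.001, 0.045, -0.02]
[0.054, 0.62, 0.197, -0.001, 0.045, -0.02]
[-0.014, 0.62, 0.202, -0.001, 0.045, -0.02]
[-0.081, 0.617, 0.197, -0.001, 0.045, -0.02]
```

```bash
python3 - <<'E'
from h import *
p,Ro=cur(); p=p+[0,0,.105]+RR.apply([-.045,0,0])
pt,Rf=tool_for([.505,.222,.215],R.identity())
for f in np.linspace(0,1,11):
    R1=Ro*R.from_rotvec((Ro.inv()*Rf).as_rotvec()*f);q=p+(pt-p)*f
    Rc=R1*Rrel.inv();o=q-Rc.apply(prel)
    cr=o+Rc.apply([[a,b,0] for a in(-.05,.05) for b in(-.0225,.0225)]); k=RR.inv().apply(cr-C0)*1000
    print(f.round(1),"minz",cr[:,2].min().round(3),"rack y",k[:,1].min().round(),k[:,1].max().round(),"x max",k[:,0].max().round())
plan(p,Ro,pt,Rf,5)
plan(pt,Rf,pt-[0,0,.1],Rf,1)
E
```

```text
0.0 minz 0.207 rack y -23.0 22.0 x max -19.0
0.1 minz 0.206 rack y 7.0 55.0 x max -26.0
0.2 minz 0.205 rack y 37.0 88.0 x max -32.0
0.3 minz 0.205 rack y 67.0 121.0 x max -39.0
0.4 minz 0.205 rack y 97.0 153.0 x max -47.0
0.5 minz 0.205 rack y 126.0 186.0 x max -55.0
0.6 minz 0.206 rack y 156.0 218.0 x max -64.0
0.7 minz 0.208 rack y 185.0 250.0 x max -74.0
0.8 minz 0.21 rack y 214.0 282.0 x max -83.0
0.9 minz 0.212 rack y 243.0 313.0 x max -94.0
1.0 minz 0.215 rack y 271.0 344.0 x max -104.0
[0.092, 0.605, -0.052, -0.001, 0.045, -0.02]
[0.061, 0.61, -0.04, -0.001, 0.045, -0.02]
[0.027, 0.613, -0.031, -0.001, 0.045, -0.02]
[-0.008, 0.614, -0.028, -0.001, 0.045, -0.02]
[-0.042, 0.612, -0.029, -0.001, 0.045, -0.02]
[-0.309, 0.0, 0.951, 0.0, 0.0, 0.0]
```

move_arm(
  motion=[
    [-0.08,0,-0.18,0,0,0],
    [-0.16,0,-0.37,0,0,0],
    [-0.235,0,-0.552,0,0,0],
    [-0.235,0,-0.552,0,0,0],
  ],
)

```text
time: 25.82
tool_pos: [0.4906, -0.096, 0.2461]
tool_rot: [-3.139, 0.404, 2.834]
contact_force: [-0.4, 0.6, -3.0]
opening: 0.045
grip_force: 34.9
```

move_arm(
  motion=[
    [0.08,0,-0.2,0,0,0],
    [0.16,0,-0.4,0,0,0],
    [0.237,0,-0.59,0,0,0],
    [0.237,0,-0.59,0,0,0],
  ],
)

```text
time: 26.32
tool_pos: [0.447, -0.0819, 0.29]
tool_rot: [-3.139, 0.403, 2.834]
contact_force: [0.8, -0.1, -2.8]
opening: 0.0447
grip_force: 34.9
```

move_arm(
  motion=[
    [0.03,0,-0.15,0,0,0],
    [0.06,0.3,-0.15,0,0.022,-0.01],
    [0.092,0.605,-0.15,0,0.045,-0.02],
    [0.092,0.605,-0.15,0,0.045,-0.02],
  ],
)

```text
time: 26.82
tool_pos: [0.4532, -0.0188, 0.2985]
tool_rot: [-3.118, 0.257, 2.901]
contact_force: [-0.5, -0.6, -2.4]
opening: 0.0449
grip_force: 35.0
```

move_arm(
  motion=[
    [0.03,0.3,-0.02,0,0.022,-0.01],
    [0.061,0.61,-0.04,0,0.045,-0.02],
    [0.061,0.61,-0.04,0,0.045,-0.02],
  ],
)

```text
time: 27.2
tool_pos: [0.4613, 0.0415, 0.2996]
tool_rot: [-3.107, 0.115, 2.96]
contact_force: [-0.3, -0.2, -2.7]
opening: 0.0448
grip_force: 35.0
```

move_arm(
  motion=[
    [0.015,0.3,-0.015,0,0.022,-0.01],
    [0.027,0.613,-0.031,0,0.045,-0.02],
    [0.027,0.613,-0.031,0,0.045,-0.02],
  ],
)

```text
time: 27.58
tool_pos: [0.4696, 0.1018, 0.3003]
tool_rot: [-3.104, -0.028, 3.017]
contact_force: [0.4, -0.5, -2.5]
opening: 0.0447
grip_force: 35.0
```

move_arm(
  motion=[
    [-0.004,0.3,-0.015,0,0.022,-0.01],
    [-0.008,0.614,-0.028,0,0.045,-0.02],
    [-0.008,0.614,-0.028,0,0.045,-0.02],
  ],
)

```text
time: 27.95
tool_pos: [0.4781, 0.1623, 0.3007]
tool_rot: [-3.109, -0.171, 3.074]
contact_force: [0.3, -0.9, -2.9]
opening: 0.0448
grip_force: 35.0
```

```bash
python3 - <<'E'
from h import *
rp(); print(np.round(st()["qpos"],3)); o,Rc=carton(); print("carton",o.round(4),Rc.as_euler("xyz").round(3))
p,Ro=cur()
pt,Rf=tool_for([.505,.222,.19],R.identity())
p,Ro=plan(p,Ro,pt,Rf,1)
E
```

```text
t 27.95 rack mm [-166.5  242.8  300.7] rpy [-3.109 -0.171  3.074] F [ 0.3 -0.9 -2.9] open 0.04484193415386078
[ 0.169  0.364  1.198  0.009  1.753 -1.336]
carton [0.5054 0.1581 0.2228] [-0.032 -0.143 -0.058]
[-0.117, 0.611, 0.261, -0.005, 0.045, -0.022]
```

move_arm(
  motion=[
    [-0.06,0.3,0.1,-0.002,0.022,-0.011],
    [-0.117,0.611,0.261,-0.005,0.045,-0.022],
    [-0.117,0.611,0.261,-0.005,0.045,-0.022],
    [-0.117,0.611,0.261,-0.005,0.045,-0.022],
  ],
)

```text
time: 28.45
tool_pos: [0.4884, 0.2207, 0.2733]
tool_rot: [-3.141, -0.311, 3.141]
contact_force: [-0.1, 0.4, -1.3]
opening: 0.045
grip_force: 35.0
```

```bash
cat > v.py <<'E'
from h import *
import sys
rp(); o,Rc=carton(); print("carton model",o.round(4),Rc.as_euler("xyz").round(3))
for n in("side","top"):
    c,W=look(n); np.savez(n+"2.npz",im=c["image"],W=W)
    d=Rc.inv().apply((W-o).reshape(-1,3))*1000
    b=d[(d[:,0]>30)&(d[:,0]<70)&(abs(d[:,1])<15)&(d[:,2]>15)&(d[:,2]<150)]   # back face
    if len(b)>30: k=np.polyfit(b[:,2],b[:,0],1); print(n,"back x at0",k[1].round(1),"slope",k[0].round(4),len(b))
    r=d[(d[:,1]<-12)&(d[:,1]>-35)&(abs(d[:,0])<40)&(d[:,2]>10)&(d[:,2]<95)]
    if len(r)>30: k=np.polyfit(r[:,2],r[:,1],1); k2=np.polyfit(r[:,0],r[:,1],1); print(n,"right y at0",k[1].round(1),"slope",k[0].round(4),"yaw slope",k2[0].round(4),len(r))
    t=d[(abs(d[:,0])<45)&(abs(d[:,1])<21)&(d[:,2]>150)&(d[:,2]<175)]
    if len(t)>30:
        A=np.c_[t[:,0],t[:,1],np.ones(len(t))]; k=np.linalg.lstsq(A,t[:,2],rcond=None)[0]; print(n,"top z",k.round(4),len(t), np.percentile(t[:,0],[1,99]),np.percentile(t[:,1],[1,99]))
E
python3 v.py
```

```text
t 28.45 rack mm [-174.2  301.5  273.3] rpy [-3.141 -0.311  3.141] F [-0.1  0.4 -1.3] open 0.045007850052609696
carton model [0.5048 0.2206 0.1923] [-0.    -0.003 -0.001]
side back x at0 47.4 slope 0.0191 202
side right y at0 -18.3 slope -0.0538 yaw slope -0.0144 272
side top z [3.360000e-02 1.653000e-01 1.614261e+02] 38 [ 4.28462863 44.83271066] [-20.4800828   19.83057005]
top top z [-8.600000e-03  3.300000e-03  1.651379e+02] 300 [-39.23272582   6.39423633] [-19.90589305  19.88832117]
```

```bash
python3 - <<'E'
from h import *
o,Rc=carton()
W=np.load("top2.npz")["W"]; d=Rc.inv().apply((W-o).reshape(-1,3))*1000
t=d[(abs(d[:,0])<70)&(abs(d[:,1])<40)&(abs(d[:,2]-165)<6)]
for x in range(-60,20,10):
    q=t[(t[:,0]>=x)&(t[:,0]<x+10)]
    if len(q): print(x,len(q),"y",np.sort(q[:,1])[[0,1,-2,-1]].round(1))
print("xmin",np.sort(t[:,0])[:6].round(1))
W=np.load("side2.npz")["W"]; d=Rc.inv().apply((W-o).reshape(-1,3))*1000
r=d[(d[:,1]<0)&(d[:,1]>-40)&(abs(d[:,0])<42)&(d[:,2]>10)&(d[:,2]<95)]
for z in range(10,95,14):
    q=r[(r[:,2]>=z)&(r[:,2]<z+14)]; print(z,len(q),np.median(q[:,1]).round(1) if len(q) else "")
T=np.load("top0.npz")["W"]; z=T[...,2]; b=np.zeros(z.shape,bool); b[200:255,255:300]=1
m=T[b&(z>.016)&(z<.026)]; print("rim x",np.percentile(m[:,0],[1,50,99]).round(4),"y",np.percentile(m[:,1],[1,50,99]).round(4))
m=T[b&(z>.003)&(z<.010)&(abs(T[...,0]-.505)<.06)&(abs(T[...,1]-.222)<.03)]; print("floor x",np.percentile(m[:,0],[1,99]).round(4),"y",np.percentile(m[:,1],[1,99]).round(4))
pt,Rf=tool_for([.5055,.222,.10],R.identity())
p,Ro=cur();p,Ro=plan(p,Ro,pt,Rf,1)
E
```

```text
-50 2 y [18.9 21.5 18.9 21.5]
-40 71 y [-22.2 -19.9  21.7  21.8]
-30 83 y [-22.3 -22.   21.4  21.8]
-20 99 y [-22.  -21.8  21.8  21.8]
-10 35 y [-15.6 -13.6  21.9  21.9]
0 42 y [-15.7 -15.6  27.6  29.7]
xmin [-41.3 -41.3 -39.2 -39.1 -39.1 -39.1]
10 49 -19.9
24 41 -19.4
38 44 -21.2
52 51 -22.5
66 42 -22.9
80 52 -23.3
94 2 -23.0
rim x [0.4455 0.5029 0.5662] y [0.1881 0.2264 0.2549]
floor x [0.4543 0.5579] y [0.1986 0.2476]
[-0.293, 0.01, 0.884, 0.0, 0.001, -0.0]
```

```bash
python3 - <<'E'
from h import *
S=np.load("side0.npz");W=S["W"];z=W[...,2]
m=(z>.015)&(z<.026)&(abs(W[...,0]-.505)<.09)&(abs(W[...,1]-.222)<.07)
q=W[m]; print("side rim x",np.percentile(q[:,0],[1,99]).round(4),"y",np.percentile(q[:,1],[1,99]).round(4),len(q))
o,Rc=carton()
d=lambda A:Rc.inv().apply((A-o).reshape(-1,3)).reshape(A.shape)*1000
T=np.load("top2.npz");D=d(T["W"])
m=(abs(D[...,0]+45)<3)&(abs(D[...,2]-165)<8)&(abs(D[...,1])<20); print("pts near x-45",m.sum())
v0,u0=np.argwhere((abs(D[...,0]+38)<2.5)&(abs(D[...,1])<3)&(abs(D[...,2]-165)<6))[0]
for v in range(v0-3,v0+10): print(v,D[v,u0].round(0),T["im"][v,u0])
D=d(np.load("side2.npz")["W"])
b=D[(abs(D[...,1])<18)&(D[...,0]>35)&(D[...,0]<65)&(D[...,2]>10)&(D[...,2]<170)]
for zz in range(10,170,16):
    q=b[(b[:,2]>=zz)&(b[:,2]<zz+16)]; print(zz,len(q),np.median(q[:,0]).round(1) if len(q) else "")
E
```

```text
side rim x [0.4392 0.5633] y [0.1879 0.258 ] 194
pts near x-45 0
237 [-30.   2. 165.] [229 174 120]
238 [-33.   2. 163.] [226 174 126]
239 [-35.   2. 164.] [228 174 124]
240 [-37.   2. 162.] [215 169 131]
241 [-33. -56. 462.] [181 163 143]
242 [-35. -56. 462.] [169 158 143]
243 [-36. -56. 462.] [169 155 139]
244 [-38. -56. 462.] [164 151 133]
245 [-39. -56. 463.] [163 151 135]
246 [-40. -56. 461.] [159 145 129]
247 [-42. -56. 463.] [158 146 132]
248 [-43. -56. 465.] [150 136 122]
249 [-45. -56. 464.] [155 142 129]
10 26 47.5
26 30 47.8
42 26 49.1
58 29 49.0
74 28 48.7
90 27 49.0
106 31 49.6
122 31 49.5
138 31 50.0
154 47 47.5
```

The top view agrees in y (edges at ±22) and height (165.1), and the arm hides the front edge. I'll lower to just above the rim, then compare carton and rim in the same camera.

move_arm(
  motion=[
    [-0.07,0.01,0.2,0,0,0],
    [-0.15,0.01,0.42,0,0,0],
    [-0.22,0.01,0.64,0,0,0],
    [-0.303,0.01,0.88,0,0,0],
    [-0.303,0.01,0.88,0,0,0],
  ],
)

```text
time: 29.18
tool_pos: [0.4892, 0.2223, 0.1795]
tool_rot: [-3.141, -0.314, -3.142]
contact_force: [-0.4, 0.0, -1.7]
opening: 0.0448
grip_force: 35.0
```

move_arm(
  motion=[
    [-0.06,0,0.2,0,0,0],
    [-0.13,0,0.4,0,0,0],
    [-0.2,0,0.61,0,0,0],
    [-0.2,0,0.61,0,0,0],
    [-0.2,0,0.61,0,0,0],
  ],
)

```text
time: 29.8
tool_pos: [0.4912, 0.2233, 0.1175]
tool_rot: [3.14, -0.31, -3.14]
contact_force: [-0.1, -0.4, -2.6]
opening: 0.0451
grip_force: 35.0
```

```bash
python3 v.py; python3 - <<'E'
from h import *
o,Rc=carton()
c=np.load("side2.npz");W=c["W"]
print("carton back x (y~.222) per z, and rim:")
for z0 in np.arange(.012,.12,.008):
    m=(W[...,2]>=z0)&(W[...,2]<z0+.008)&(abs(W[...,1]-.222)<.016)&(W[...,0]>.53)&(W[...,0]<.58)
    q=W[m]; 
    m2=(W[...,2]>=z0)&(W[...,2]<z0+.008)&(abs(W[...,0]-.505)<.035)&(W[...,1]<.21)&(W[...,1]>.17)
    q2=W[m2]; print(z0.round(3),"back x",len(q),np.percentile(q[:,0],[5,50,95]).round(4) if len(q) else"","right y",len(q2),np.percentile(q2[:,1],[5,50,95]).round(4) if len(q2) else "")
cv2.imwrite("pics/c7.png",cv2.resize(c["im"][100:230,290:420],(600,600),interpolation=2)[...,::-1])
E
```

```text
t 29.8 rack mm [-172.3  304.9  117.5] rpy [ 3.14 -0.31 -3.14] F [-0.1 -0.4 -2.6] open 0.04505222774161423
carton model [0.5077 0.2234 0.0364] [ 0.001 -0.004  0.001]
side back x at0 49.1 slope -0.0025 159
side right y at0 -19.4 slope 0.0041 yaw slope 0.0002 232
side top z [-6.830000e-02  1.704000e-01  1.663171e+02] 39 [13.22363608 44.78064972] [-19.90303073  20.60609944]
carton back x (y~.222) per z, and rim:
0.012 back x 10 [0.5558 0.5616 0.5644] right y 23 [0.1884 0.1912 0.1999]
0.02 back x 9 [0.5542 0.5596 0.5625] right y 23 [0.1878 0.1926 0.1974]
0.028 back x 0  right y 0 
0.036 back x 8 [0.5452 0.5556 0.5575] right y 7 [0.2026 0.2048 0.2069]
0.044 back x 8 [0.5533 0.556  0.5587] right y 22 [0.2022 0.2038 0.207 ]
0.052 back x 11 [0.5534 0.556  0.559 ] right y 17 [0.2021 0.2044 0.2059]
0.06 back x 10 [0.5357 0.5558 0.5588] right y 20 [0.2024 0.2044 0.2066]
0.068 back x 12 [0.5501 0.5554 0.5583] right y 17 [0.2015 0.2034 0.2058]
0.076 back x 9 [0.5419 0.5567 0.5587] right y 20 [0.2022 0.2046 0.2064]
0.084 back x 10 [0.5538 0.5571 0.5588] right y 17 [0.2025 0.2045 0.2066]
0.092 back x 12 [0.553  0.5577 0.56  ] right y 19 [0.202  0.2043 0.2063]
0.1 back x 11 [0.5401 0.556  0.5582] right y 22 [0.2018 0.2043 0.207 ]
0.108 back x 10 [0.5508 0.5565 0.559 ] right y 17 [0.2024 0.2041 0.2056]
0.116 back x 10 [0.538  0.5565 0.5587] right y 24 [0.2009 0.2037 0.2065]
```

View pics/c7.png

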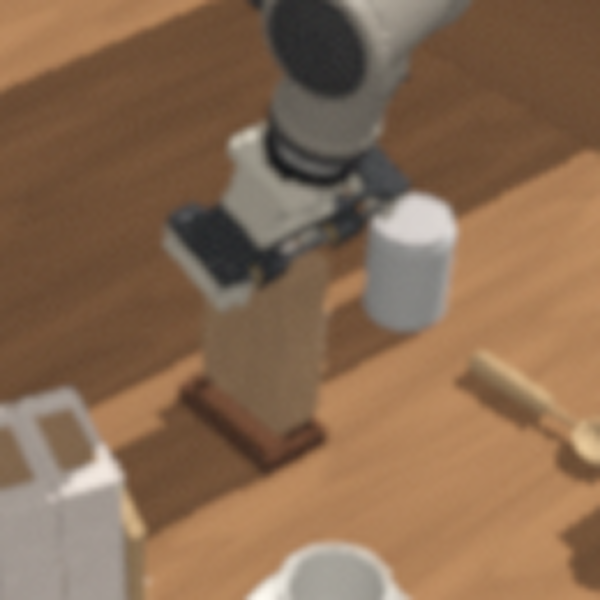

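The crop shows the carton vertical at (265,350), just over the dark stand. It sits slightly towards the back and left, with the stand's near rim visible at (230,425). I'll check the settled pose and the top-view edges.

```bash
python3 v.py | head -3; python3 - <<'E'
from h import *
T=np.load("top2.npz")["W"]; m=(abs(T[...,2]-.201)<.006)&(abs(T[...,0]-.505)<.07)&(abs(T[...,1]-.222)<.05); q=T[m]
print("carton top y",np.sort(q[:,1])[[2,5,-6,-3]].round(4),"x",np.sort(q[:,0])[[2,5,-6,-3]].round(4))
m=(T[...,2]>.015)&(T[...,2]<.026)&(abs(T[...,0]-.505)<.08)&(abs(T[...,1]-.222)<.05);q=T[m]
print("rim now x",np.percentile(q[:,0],[2,98]).round(4),"y",np.percentile(q[:,1],[2,98]).round(4),len(q))
# side: outer lower wall faces z .004-.014
W=np.load("side2.npz")["W"]
m=(W[...,2]>.005)&(W[...,2]<.015)&(abs(W[...,0]-.505)<.04)&(W[...,1]<.2)&(W[...,1]>.175);print("side right wall y",np.percentile(W[m][:,1],[10,30,50,70]).round(4))
m=(W[...,2]>.005)&(W[...,2]<.015)&(abs(W[...,1]-.222)<.02)&(W[...,0]>.55)&(W[...,0]<.58);print("side back wall x",np.percentile(W[m][:,0],[30,50,70,90]).round(4))
E
```

```text
t 29.9 rack mm [-172.4  304.9  117.2] rpy [ 3.14 -0.31 -3.14] F [ 0.   0.2 -3. ] open 0.04453516235438174
carton model [0.5076 0.2235 0.0362] [ 0.001 -0.004  0.001]
side back x at0 49.2 slope -0.0031 151
carton top y [0.2123 0.2199 0.2411 0.2481] x [0.5115 0.5115 0.5116 0.5117]
rim now x [0.506  0.5177] y [0.1878 0.1885] 2
side right wall y [0.1813 0.1859 0.1891 0.1898]
side back wall x [0.56   0.5621 0.5645 0.5711]
```

move_arm(
  motion=[
    [0.028,-0.022,0.009,0,0,0],
    [0.028,-0.022,0.009,0,0,0],
    [0.005,-0.022,0.08,0,0,0],
    [-0.015,-0.022,0.142,0,0,0],
    [-0.025,-0.022,0.173,0,0,0],
    [-0.034,-0.022,0.2,0,0,0],
    [-0.043,-0.022,0.228,0,0,0],
    [-0.043,-0.022,0.228,0,0,0],
  ],
)

```text
time: 31.0
tool_pos: [0.4872, 0.221, 0.0924]
tool_rot: [3.141, -0.313, -3.141]
contact_force: [-0.4, 0.3, -2.5]
opening: 0.0448
grip_force: 35.0
```

```bash
python3 v.py | head -4
```

```text
t 31.0 rack mm [-175.4  301.5   92.4] rpy [ 3.141 -0.313 -3.141] F [-0.4  0.3 -2.5] open 0.044793705284076245
carton model [0.5035 0.2211 0.0113] [ 0.    -0.001  0.001]
side back x at0 49.6 slope -0.0001 147
side right y at0 -21.8 slope 0.0393 yaw slope 0.008 238
```

The bottom is at about 11 mm, inside the rim, with no rim contact. Lowering the rest slowly.

move_arm(
  motion=[
    [-0.003,0,0.01,0,0,0],
    [-0.006,0,0.02,0,0,0],
    [-0.01,0,0.03,0,0,0],
    [-0.013,0,0.04,0,0,0],
    [-0.016,0,0.05,0,0,0],
    [-0.016,0,0.05,0,0,0],
  ],
)

```text
time: 31.85
tool_pos: [0.4873, 0.2211, 0.0882]
tool_rot: [3.141, -0.312, -3.14]
contact_force: [-1.7, 0.5, 4.9]
opening: 0.0451
grip_force: 35.0
```

The floor is carrying it now (force went from -2.5 to +4.9 N). Releasing and withdrawing along the tool axis.

move_arm(
  motion=[
    [0,0,0,0,0,0],
    [0,0,0,0,0,0],
    [0,0,0,0,0,0],
    [0,0,0,0,0,0],
  ],
  fingers=1,
  newtons=5,
)

```text
time: 32.35
tool_pos: [0.4873, 0.2211, 0.0872]
tool_rot: [3.141, -0.313, -3.141]
contact_force: [0.0, -0.4, -0.3]
opening: 0.0803
grip_force: 0.0
```

move_arm(
  motion=[
    [0,0,0,0,0,0],
    [0,0,0,0,0,0],
    [0,0,-0.1,0,0,0],
    [0,0,-0.25,0,0,0],
    [0,0,-0.5,0,0,0],
    [0,0,-0.9,0,0,0],
    [0,0,-0.9,0,0,0],
  ],
)

```text
time: 33.22
tool_pos: [0.5177, 0.2214, 0.1767]
tool_rot: [3.139, -0.305, -3.14]
contact_force: [0.3, 0.4, 0.7]
opening: 0.0917
grip_force: 0.0
```

move_arm(
  motion=[
    [0,0,-0.4,0,0,0],
    [0,0,-0.8,0,0,0],
    [0,0,-0.8,0,0,0],
    [0,0,-0.8,0,0,0],
  ],
)

```text
time: 33.72
tool_pos: [0.5391, 0.221, 0.2481]
tool_rot: [3.141, -0.314, -3.141]
contact_force: [-0.5, 0.3, -1.3]
opening: 0.0913
grip_force: 0.0
```

```bash
python3 - <<'E'
from h import *
rp()
for n in("top","side"):
    c,W=look(n)
    m=(abs(W[...,0]-.505)<.07)&(abs(W[...,1]-.222)<.05)&(W[...,2]>.15)&(W[...,2]<.19); q=W[m]
    k=np.linalg.lstsq(np.c_[q[:,:2]-[.505,.222],np.ones(len(q))],q[:,2],rcond=None)[0]
    r=cv2.minAreaRect((q[:,:2]*1000).astype(np.float32)); print(n,"top plane",k.round(4),len(q),np.round(r[0],1),np.round(r[1],1),r[2])
    if n=="top":
        for l,z0,b in(("tall",.202,(.5,.64,-.26,.02)),("tin",.1,(.42,.53,.37,.48)),("saucer",.0137,(.65,.81,.02,.19))):
            mm=(abs(W[...,2]-z0)<.008)&(W[...,0]>b[0])&(W[...,0]<b[1])&(W[...,1]>b[2])&(W[...,1]<b[3])
            cc=cv2.connectedComponentsWithStats(mm.astype(np.uint8))
            for i in range(1,cc[0]):
                if cc[2][i,4]>100: r=cv2.minAreaRect((W[cc[1]==i][:,:2]*1000).astype(np.float32));print(l,np.round(r[0],1),np.round(r[1],1),round(r[2],1))
E
```

```text
t 33.725 rack mm [-125.9  317.   248.1] rpy [ 3.141 -0.314 -3.141] F [-0.5  0.3 -1.3] open 0.09131267772753872
top top plane [0. 0. 0.] 0 [0. 0.] [0. 0.] 0.0
tall [584.9 -52.5] [ 92.  100.3] 73.0
tall [ 543.8 -185.9] [ 91.5 100. ] 72.7
tin [473.9 434.3] [71.  59.2] 20.4
saucer [729.3 105.9] [134.5 137. ] 11.7
saucer [736.3 107.4] [68.5 67.9] 59.3
side top plane [-0.0467  0.2014  0.1697] 325 [503.3 222.3] [103.5  49.1] 0.056534942239522934
```

move_arm(
  motion=[
    [0,-0.5,-0.2,0,0,0],
    [0,-1,-0.2,0,0,0],
    [0,-1,-0.2,0,0,0],
  ],
)

```text
time: 34.2
tool_pos: [0.5456, 0.1181, 0.2674]
tool_rot: [-3.141, -0.315, 3.138]
contact_force: [0.6, -0.2, 0.2]
opening: 0.0918
grip_force: 0.0
```

move_arm(
  motion=[
    [0,-0.5,0,0,0,0],
    [0,-1,0,0,0,0],
    [0,-1,0,0,0,0],
    [0,-1,0,0,0,0],
  ],
)

```text
time: 34.7
tool_pos: [0.5457, 0.0221, 0.2675]
tool_rot: [3.14, -0.314, -3.14]
contact_force: [-1.1, 0.8, 0.4]
opening: 0.0919
grip_force: 0.0
```

```bash
python3 - <<'E'
from h import *
c,W=look("top")
m=(abs(W[...,0]-.505)<.07)&(abs(W[...,1]-.222)<.05)&(abs(W[...,2]-.171)<.012); q=W[m]
k=np.linalg.lstsq(np.c_[q[:,:2]-[.505,.222],np.ones(len(q))],q[:,2],rcond=None)[0]
r=cv2.minAreaRect((q[:,:2]*1000).astype(np.float32)); print("top plane",k.round(4),len(q),np.round(r[0],1),np.round(r[1],1),r[2])
rp()
E
```

```text
top plane [-0.0037  0.0374  0.1711] 663 [506.2 221.4] [97.9 44.8] 0.5125532746315002
t 34.75 rack mm [-60.  129.6 267.6] rpy [ 3.14  -0.314 -3.139] F [ 0.4  0.6 -0.6] open 0.09182311992320506
```

The top face is at 0.1711 m (6 + 165 mm) and level, centred at (0.506,0.221), so the carton stands flat on the stand's floor. The tall cartons, tin and saucer measure within a few mm of where they were. Handing in.

```bash
python3 -c "
from cell import robot
print(robot.hand_in())"
```

```text
the job is handed in; nothing more can be done
None
```

The short carton stands upright on the stand's floor and the job is handed in at about 35 s; the tall cartons, tin, saucer and cup show as unmoved (spoon not re-measured), but one failed approach pressed a finger on something, with a wrist reading of about 70 N (limit 120 N), before I backed off.

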